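# Reload the guide-shoe feeder

## Task

Reload the feeder with every brass guide shoe on the bench: turn its lock collar to the open mark, pull the sprung follower back until the catch holds it by itself, and stand all the shoes upright in the track, in any order. Only then press the catch so the follower closes and pushes the shoes up into one row against the front stop, and finally turn the collar fully back to its locked mark. Leave the other things on the bench where they are.

Things in the scene. Friction and masses are not known exactly. Their poses are not given: they have to be found in the camera images.
- feeder: Fixed feeder on a dark steel plate 385 x 190 mm, 10 mm thick (x -95..290, y +-95 mm). Origin on the bench under the middle of the front stop's face; x = along the track, the way the follower is pulled back; y across; z up. The front stop's top is at z 42; behind it the feed head, an aluminium box x -90..-40, y +-60, top at z 85.
- track (a point): Point on the floor of the open-topped track (feeder x 78, y 0, z 10 mm; axes as the feeder's). The track runs from the front stop (feeder x = 0) to x = 275 mm; inner width 41 mm, side walls 4 mm thick, tops at z = 26 mm. With the follower held back there is 184 mm of free length.
- follower (a joint): Slide of the sprung follower, m: 0 = forward, grows along feeder +x; limit 0.196. Spring 5 N at 0, 9.5 N at 0.18, damped (30 N s/m, closes in about 1 s). Collar open: pulled past about 0.185 (pull to 0.191) the catch pin snaps up, and when let go the follower rests on it at about 0.18. Collar locked: it stops at about 0.165, short of the catch.
- follower_knob (a point): Centre of the follower's upright black round pull knob, diameter 22 mm, z 52..82 mm above the bench, this point at z 67; in feeder axes x = 28 mm + joint follower, y = 0. The block below it is 34 mm long, 38 mm wide, top at z 43; low side arms reach over the track walls (tops below z 52).
- follower_face (a point): Middle of the follower's front (pushing) face, in feeder axes at x = 4 mm + joint follower, z = 27 mm; axes as the feeder's.
- catch (a joint): Vertical travel of the sprung catch, m: 0 = up, grows as it is pressed, limit 0.014. Pressed at least 12 mm it frees the follower. 3 N at first, 5 N at the bottom, a little more with the follower resting on it.
- catch_pad (a point): Centre of the top of the catch's round black press pad, diameter 26 mm, at z = 52 mm when up; in feeder axes x 193, y 64 mm. Its steel pin stands beside it at y 38. Press straight down with closed fingertips.
- collar (a joint): Turn of the captive lock collar about its upright axis, rad: 0 = locked mark (its tongue points straight across to the track, feeder +y, and blocks the follower's arm), grows counter-clockwise seen from above to 1.2 = open mark; stops at both ends. It stays where it is left (0.06 N m of friction).
- collar_grip (a point): Middle of the collar's black wing grip, 12 mm thick, 44 mm long, z 44..70 mm above the bench, this point at z 62 on the collar's axis; in feeder axes x 230, y -60 mm. The wing's length lies along the point's own y axis, the same way as the tongue (37 mm long, z 31..41), and turns with it.
- shoe1: A brass guide shoe, 24 mm long (its x), 36 mm wide (its y), 34 mm high, 0.16 kg: a block 25 mm high with two 9 mm high teeth on top, one along each 24 mm side. Origin at the centre of its underside. In the track its 36 mm width lies across; either way round. 3 to 5 of the five shoes are present.
- shoe2: A brass guide shoe, 24 mm long (its x), 36 mm wide (its y), 34 mm high, 0.16 kg: a block 25 mm high with two 9 mm high teeth on top, one along each 24 mm side. Origin at the centre of its underside. In the track its 36 mm width lies across; either way round. 3 to 5 of the five shoes are present.
- shoe3: A brass guide shoe, 24 mm long (its x), 36 mm wide (its y), 34 mm high, 0.16 kg: a block 25 mm high with two 9 mm high teeth on top, one along each 24 mm side. Origin at the centre of its underside. In the track its 36 mm width lies across; either way round. 3 to 5 of the five shoes are present.
- shoe4: A brass guide shoe, 24 mm long (its x), 36 mm wide (its y), 34 mm high, 0.16 kg: a block 25 mm high with two 9 mm high teeth on top, one along each 24 mm side. Origin at the centre of its underside. In the track its 36 mm width lies across; either way round. 3 to 5 of the five shoes are present.
- shoe5: A brass guide shoe, 24 mm long (its x), 36 mm wide (its y), 34 mm high, 0.16 kg: a block 25 mm high with two 9 mm high teeth on top, one along each 24 mm side. Origin at the centre of its underside. In the track its 36 mm width lies across; either way round. 3 to 5 of the five shoes are present.
- screwdriver: A screwdriver lying on the bench; not part of the job.
- wrench: A steel wrench lying on the bench; not part of the job.
- bushing: A plain steel ring, diameter 44 mm, 22 mm high; not part of the job.
- shim: A flat copper plate 30 x 30 x 5 mm lying among the shoes; not part of the job.
- jar: A lidded jar, diameter 56 mm, 75 mm high; not part of the job.
- roller: A steel roller standing on end, diameter 24 mm, 50 mm high; not part of the job.

How it is judged:
By the outcome, as a careful person would: the job done as asked, in the order asked, and still so for the second after the job is handed in, with the robot touching nothing.
Of shoe1, shoe2, shoe3, shoe4, shoe5 only 3 to 5 are there at a start; the rules pass over those that are not, and their reading is None.
At some moment in a run one of shoe1, shoe2, shoe3, shoe4, shoe5 may be knocked a few centimetres aside while the robot is not near it.
It also fails if it takes over 210 s, if anything falls off the work surface, if the arm or the gripper's body presses on something with over 40 N, if the wrist force passes 120 N, or if a joint passes its speed limit or range.

## Robot

A 6-joint arm with a two-finger parallel gripper is mounted at the origin on the work surface. World frame = base frame: x ahead of the robot, y to its left, z up, the work surface at z = 0. Lengths are in m, angles in degrees, forces in N, time in s.
With the tool pointing down it reaches from about 0.25 to 0.725 m from the base axis. Payload 9.7 kg.
Tool frame: the origin (TCP) lies between the finger pads; the fingertips stand bot.tcp_to_tips ahead of it and the grasp point (between the pads) lies 11 mm behind it (bot.tcp_to_tips is the distance from the TCP to the fingertips, in m); z points along the fingers, y is the line along which they close (so a half turn about z gives the same grasp; the last joint's range is limited). The gripper opens to 85 mm and grips with 20 to 120 N. Pads are 22 mm wide; open, the fingers measure 114 mm over their backs; the gripper's body (76 mm by 85 mm) begins 54 mm behind the grasp point. The pads swing forward as they close: fully open they stand 13 mm farther back than shut.
Start: joints at [-74.255, 4.979, 10.078, 95.1, 0, 90], TCP at [0.149, -0.529, 0.239] pointing down, gripper open.
Joint ranges: [-179.16, 179.16], [-48.56, 103.87], [-65.8, 70.77], [-126.05, 130.52], [-82.76, 87.17], [-180, 180]. Speed limits (degrees/s): [127.2, 127.2, 147.25, 180, 180, 180].

## Interface

Orientations are given as [roll, pitch, yaw] about the fixed x, y, z axes, in that order (R = Rz(yaw) Ry(pitch) Rx(roll)).
In Python, from workcell import bot gives the robot as it stands. The module is installed in compiled form; this text tells all that it offers.
- The arm moves only by the tool carry_out, never from a script. Its arguments are lists of equal length, an entry for each row: "linear": the shift along the world's x, y, z normalised to -1 to 1, where 1 is 2 cm, a list of three; "rotation": the turn, a rotation vector about the world's x, y, z normalised to -1 to 1, where 1 is 8 degrees, a list of three; "grip": the closure, from -1 (fully open) to 1 (shut). In form: {"linear": [[tx, ty, tz], ...], "rotation": [[rx, ry, rz], ...], "grip": [grip, ...]}. A call has 1 to 12 rows; each row shifts and turns the commanded pose from where the row before left it; what a row does not reach is not made up. A row lasts 1/10 s, in which the tool goes at most 50 mm and 8.59 degrees, less where a joint would pass 70% of its speed; a pose out of reach is approached as far as the arm can. A call with a number of a shift or a turn outside -1 to 1 is refused whole. A call with a gripper value outside its range is refused whole. The fingers move at their own pace and stop on an object; "grip_force" is the grip in N (left out, the last holds). Time passes only in rows, so rows that do not move let the fingers close. It gives the time, the measured TCP pose, the force, the opening and the grip force at its end, in the units of the state.
- bot.get_obs(): the state, without advancing time (a new reading comes with each control period).
- bot.camera(name): name is "scene" or "top" or "wrist"; returns the picture (400x640x3 uint8, blue, green, red); there is no depth.
- bot.camera_model(name): a dict with "fx", "fy", "cx", "cy" (pixels), "distortion" ([k1, k2, p1, p2, k3] as OpenCV has them; the pictures are not rectified), "camera_from_world" (4x4, takes a point from world to camera coordinates). Camera axes: x right, y up, looking along -z (the intrinsics and any distortion apply to the point x, -y, -z); pixel columns grow to the right and rows downward; lengths in m; the calibration is good to about 2 mm. A picture is of the moment at which its call begins: read the wrist's pose just before it. camera_model takes no time and is no camera call; for the wrist camera it gives the pose at the moment of the call.
- bot.job_done(): hands the job in; it is judged then, once.
The state is a dict: "time": time; "q": joint angles; "qd": joint speeds; "joint_efforts": joint torques, N m; "ee_pos": TCP position; "tcp_rot": TCP orientation; "wrist_force": force on the tool from outside, world axes, zero at the start; "torque": the same for the moment, N m; "opening": finger opening in m; "grasp_force": force on a finger pad.
Only numpy, scipy, OpenCV 4.12 (cv2) and the standard library are available. Lean on these libraries where they do the work, as an engineer would, in place of code of your own. Each camera call takes 0.05 s, during which the arm holds its last target. There are 200 camera calls.

## Working session

There is one attempt and no reset: what is moved stays moved. The work goes in short steps, Python scripts to look and compute and a tool call to move; the robot and the scene stay as the last step left them, time stands still between calls to the robot, and variables do not carry over. Pictures are saved under pics/ and viewed, at most 14 in all, crops included, and the job is handed in when it is done.

Besides the shell and the picture viewer there is one more tool, called after "Call:" by a JSON object that holds its "op" and its "data". carry_out: Moves the arm, as the interface text tells. Its arguments: {"type":"object","properties":{"linear":{"type":"array","items":{"type":"array","items":{"type":"number"}}},"rotation":{"type":"array","items":{"type":"array","items":{"type":"number"}}},"grip":{"type":"array","items":{"type":"number"}},"grip_force":{"type":"number"}},"required":["linear","rotation","grip"]}

```bash
mkdir -p pics; cat > h.py <<'E'
import numpy as np, cv2
from workcell import bot
from scipy.spatial.transform import Rotation as R
def K(m): return np.array([[m['fx'],0,m['cx']],[0,m['fy'],m['cy']],[0,0,1.]])
def ray(m,uv):
    n=cv2.undistortPoints(np.array(uv,float).reshape(-1,1,2),K(m),np.array(m['distortion'],float)).reshape(-1,2)
    T=np.array(m['camera_from_world']); d=np.c_[n[:,0],-n[:,1],-np.ones(len(n))]@T[:3,:3]
    return -T[:3,:3].T@T[:3,3], d/np.linalg.norm(d,axis=1)[:,None]
def onz(m,uv,z):
    c,d=ray(m,uv); return c+d*((z-c[2])/d[:,2])[:,None]
def proj(m,P):
    T=np.array(m['camera_from_world']); p=np.atleast_2d(P)@T[:3,:3].T+T[:3,3]
    p=p*[1,-1,-1]
    return cv2.projectPoints(p.reshape(-1,1,3),np.zeros(3),np.zeros(3),K(m),np.array(m['distortion'],float))[0].reshape(-1,2)
def two(m1,uv1,m2,uv2):
    c1,d1=ray(m1,uv1);c2,d2=ray(m2,uv2);out=[]
    for a,b in zip(d1,d2):
        s=np.linalg.lstsq(np.c_[a,-b],c2-c1,rcond=None)[0]
        p,q=c1+s[0]*a,c2+s[1]*b; out.append(np.r_[(p+q)/2,np.linalg.norm(p-q)])
    return np.array(out)
E
python3 - <<'E'
from h import *
o=bot.get_obs();print({k:np.round(v,3) for k,v in o.items()},bot.tcp_to_tips)
for n in('scene','top','wrist'):
    m=bot.camera_model(n);im=bot.camera(n);cv2.imwrite(f'pics/{n}0.png',im)
    T=np.array(m['camera_from_world']);print(n,m['fx'],m['cx'],m['cy'],m['distortion'],np.round(-T[:3,:3].T@T[:3,3],3),np.round(T[:3,:3],2).tolist())
cv2.imwrite('pics/st.png',np.vstack([cv2.resize(cv2.imread(f'pics/{n}0.png'),(480,300)) for n in('scene','wrist')]))
E
```

```text
{'time': np.float64(0.0), 'q': array([-74.254,   5.011,  10.035,  95.101,  -0.   ,  89.999]), 'qd': array([ 0.011,  0.027,  0.   , -0.071, -0.031,  0.032]), 'joint_efforts': array([ 1.0000e-03, -5.2039e+01,  4.6480e+01,  1.6000e-02,  0.0000e+00,
       -0.0000e+00]), 'ee_pos': array([ 0.149, -0.529,  0.239]), 'tcp_rot': array([-179.924,    0.   ,   15.746]), 'wrist_force': array([-0.907,  0.095,  0.654]), 'torque': array([-0.027, -0.012,  0.023]), 'grasp_force': np.float64(0.0), 'opening': np.float64(0.086)} 0.008
scene 464.03698853640583 320.76099285367593 202.5441214699851 [-0.08554195  0.          0.          0.          0.        ] [ 1.192 -0.665  0.889] [[0.68, 0.73, 0.01], [-0.47, 0.43, 0.77], [0.56, -0.53, 0.64]]
top 432.89363023591784 325.2934954846346 196.8376016656329 [-0.08782924  0.          0.          0.          0.        ] [0.351 0.021 1.14 ] [[0.03, -1.0, -0.0], [0.99, 0.03, 0.16], [-0.16, -0.01, 0.99]]
wrist 298.6869735276339 313.58189263075616 201.04349934263948 [-0.02411026  0.          0.          0.          0.        ] [ 0.217 -0.51   0.374] [[0.27, -0.96, -0.0], [0.92, 0.26, -0.28], [0.27, 0.07, 0.96]]
```

View pics/top0.png

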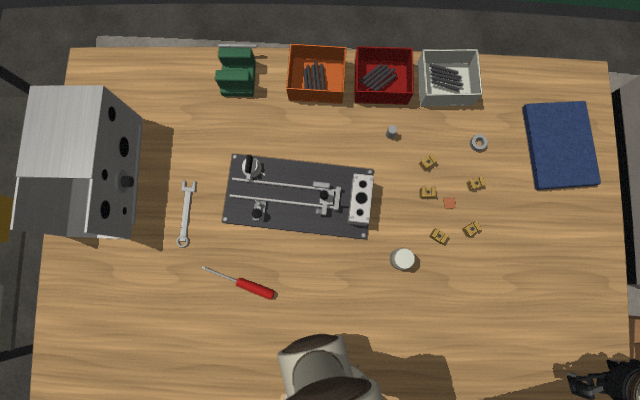

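View pics/scene0.png

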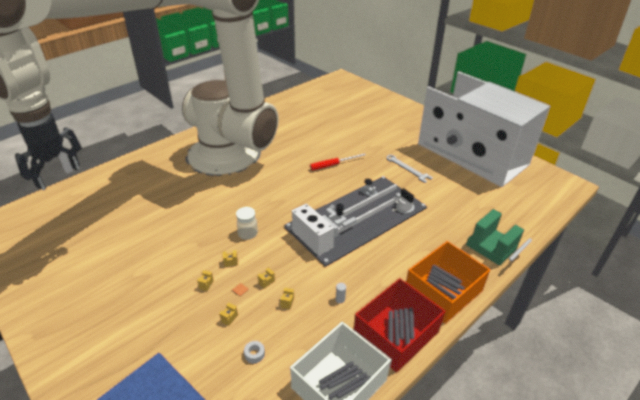

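The top view shows the feeder plate at pixels (234,154)–(368,239), with the head at its right end, so feeder +x runs roughly along world +y. It also shows five brass shoes near (428,162), (428,191), (476,184), (439,236) and (471,229), and the shim at (449,202). The scene view agrees.

```bash
python3 - <<'E'
from h import *
m=bot.camera_model('top');s=bot.camera_model('scene')
im=cv2.imread('pics/top0.png');si=cv2.imread('pics/scene0.png')
def blobs(im,z,m,roi):
    h=cv2.cvtColor(im,cv2.COLOR_BGR2HSV);k=cv2.inRange(h,(18,130,40),(32,255,255))
    k2=np.zeros_like(k);x,y,X,Y=roi;k2[y:Y,x:X]=k[y:Y,x:X]
    n,l,st,c=cv2.connectedComponentsWithStats(k2)
    return [(c[i],st[i,4]) for i in range(1,n) if st[i,4]>25]
for c,a in blobs(im,0,m,(400,140,500,260)): print('top',np.round(c),a,np.round(onz(m,[c],.015)[0],3))
for c,a in blobs(si,0,s,(180,230,310,340)): print('scene',np.round(c),a,np.round(onz(s,[c],.015)[0],3))
P=onz(m,[(234,154),(373,171),(368,239),(223,222)],.01);print(np.round(P,3))
print(np.round(np.diff(np.r_[P,P[:1]],axis=0),3))
cv2.imwrite('pics/crop.png',np.vstack([cv2.resize(im[140:260,390:510],None,fx=2.5,fy=2.5),cv2.resize(si[230:350,180:300],None,fx=2.5,fy=2.5)]))
E
```

```text
top [428. 162.] 132 [ 0.637 -0.244  0.015]
top [476. 183.] 145 [ 0.582 -0.373  0.015]
top [428. 192.] 145 [ 0.553 -0.243  0.015]
top [471. 229.] 148 [ 0.46  -0.358  0.015]
top [438. 236.] 152 [ 0.438 -0.27   0.015]
scene [230. 258.] 248 [ 0.439 -0.273  0.015]
scene [266. 278.] 285 [ 0.553 -0.243  0.015]
scene [205. 280.] 281 [ 0.46  -0.36   0.015]
scene [287. 298.] 277 [ 0.636 -0.246  0.015]
scene [228. 314.] 326 [ 0.581 -0.375  0.015]
[[ 0.646  0.277  0.01 ]
 [ 0.608 -0.098  0.01 ]
 [ 0.427 -0.087  0.01 ]
 [ 0.461  0.295  0.01 ]]
[[-0.038 -0.375  0.   ]
 [-0.182  0.012  0.   ]
 [ 0.034  0.382  0.   ]
 [ 0.185 -0.018  0.   ]]
```

View pics/crop.png

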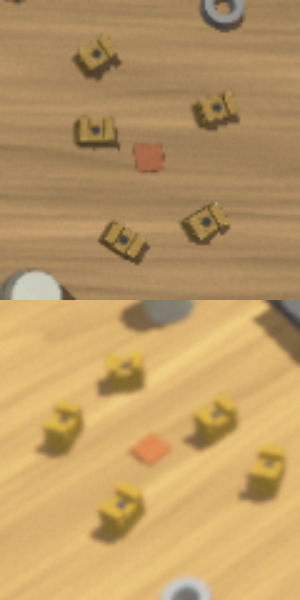

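Call:
{"op": "carry_out", "data": {"linear": [[1,0.7,0.2],[1,0.7,0.2],[1,0.7,0.2],[1,0.7,0.2],[1,0.7,0.2],[1,0.7,0.2],[1,0.7,0.2],[1,0.7,0.2],[1,0.7,0.2],[1,0.7,0.2],[1,0.7,0.2],[1,0.7,0.2]], "rotation": [[0,0,0],[0,0,0],[0,0,0],[0,0,0],[0,0,0],[0,0,0],[0,0,0],[0,0,0],[0,0,0],[0,0,0],[0,0,0],[0,0,0]], "grip": [-1,-1,-1,-1,-1,-1,-1,-1,-1,-1,-1,-1]}}

```text
time: 1.35
ee_pos: [0.39, -0.3606, 0.2872]
tcp_rot: [-180.0, 0.0, 15.7]
wrist_force: [0.2, -0.4, 0.9]
opening: 0.0853
grasp_force: 0.0
```

Call:
{"op": "carry_out", "data": {"linear": [[1,0.7,0],[1,0.7,0],[1,0.7,0],[1,0.7,0],[0,0,0],[0,0,0]], "rotation": [[0,0,0],[0,0,0],[0,0,0],[0,0,0],[0,0,0],[0,0,0]], "grip": [-1,-1,-1,-1,-1,-1]}}

```text
time: 1.95
ee_pos: [0.4692, -0.3052, 0.2869]
tcp_rot: [-180.0, 0.0, 15.8]
wrist_force: [0.1, -0.1, -0.4]
opening: 0.0853
grasp_force: 0.0
```

```bash
cat >> h.py <<'E'
import json
def snap(f):
    m=bot.camera_model('wrist');im=bot.camera('wrist');cv2.imwrite(f'pics/{f}.png',im)
    json.dump({k:(np.array(v).tolist()) for k,v in m.items()},open(f'pics/{f}.json','w'));return m,im
def load(f): return json.load(open(f'pics/{f}.json')),cv2.imread(f'pics/{f}.png')
def st():
    o=bot.get_obs();print(round(o['time'],1),np.round(o['ee_pos'],4),np.round(o['tcp_rot'],1),'q',np.round(o['q'],0),'F',np.round(o['wrist_force'],1),'open',round(float(o['opening']),4),'g',o['grasp_force'])
E
python3 -c "
from h import *
st();snap('w1')"
```

```text
1.9 [ 0.4692 -0.3052  0.2869] [-180.     0.    15.8] q [-33.   8.  19. 101.  -0. 131.] F [ 0.1 -0.1 -0.4] open 0.0853 g 0.0
```

View pics/w1.png

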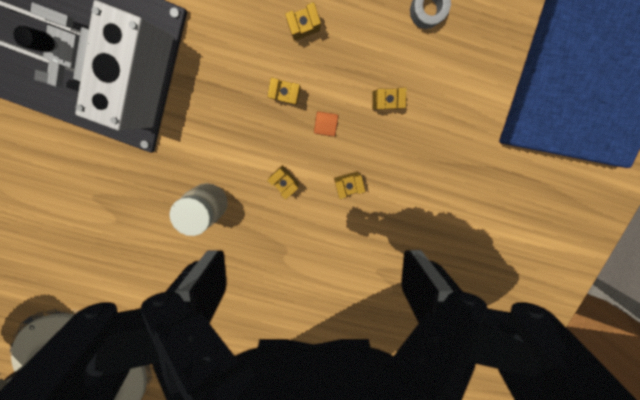

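The wrist view shows all five shoes upright, at (303,20), (285,91), (390,98), (284,181) and (350,185), and the feeder head at (105,65). I'll turn the tool and look at the feeder.

Call:
{"op": "carry_out", "data": {"linear": [[0.2,0.96,0],[0.2,0.96,0],[0.2,0.96,0],[0.2,0.96,0],[0.2,0.96,0],[0.2,0.96,0],[0.2,0.96,0],[0.2,0.96,0],[0.2,0.96,0],[0.2,0.96,0]], "rotation": [[0,0,0.992],[0,0,0.992],[0,0,0.992],[0,0,0.992],[0,0,0.992],[0,0,0.992],[0,0,0.992],[0,0,0.992],[0,0,0.992],[0,0,0.992]], "grip": [-1,-1,-1,-1,-1,-1,-1,-1,-1,-1]}}

```text
time: 3.0
ee_pos: [0.5088, -0.1135, 0.2875]
tcp_rot: [180.0, 0.0, 95.3]
wrist_force: [0.1, 0.3, -0.3]
opening: 0.0858
grasp_force: 0.0
```

Call:
{"op": "carry_out", "data": {"linear": [[0.2,0.96,0],[0.2,0.96,0],[0.2,0.96,0],[0.2,0.96,0],[0.2,0.96,0],[0.2,0.96,0],[0.2,0.96,0],[0.2,0.96,0],[0.2,0.96,0],[0.2,0.96,0],[0,0,0],[0,0,0]], "rotation": [[0,0,0.992],[0,0,0.992],[0,0,0.992],[0,0,0.992],[0,0,0.992],[0,0,0.992],[0,0,0.992],[0,0,0.992],[0,0,0.992],[0,0,0.992],[0,0,0],[0,0,0]], "grip": [-1,-1,-1,-1,-1,-1,-1,-1,-1,-1,-1,-1]}}

```text
time: 4.2
ee_pos: [0.5491, 0.0779, 0.2873]
tcp_rot: [-180.0, -0.0, 174.3]
wrist_force: [0.1, 0.2, -0.0]
opening: 0.0854
grasp_force: 0.0
```

```bash
python3 -c "
from h import *
st();snap('w2')"
```

```text
4.2 [0.5491 0.0779 0.2873] [-180.    -0.   174.3] q [  8.   7.  18. 101.  -0.  14.] F [ 0.1  0.2 -0. ] open 0.0854 g 0.0
```

View pics/w2.png

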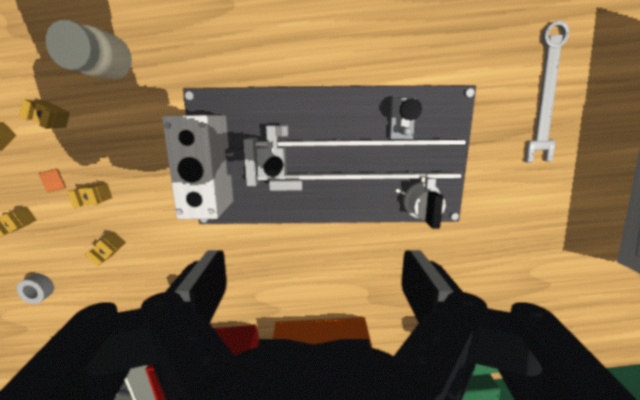

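Call:
{"op": "carry_out", "data": {"linear": [[0.2,1,-0.6],[0.2,1,-0.6],[0.2,1,-0.6],[0.2,1,-0.6],[0.2,1,-0.6],[0,0,0],[0,0,0]], "rotation": [[0,0,0],[0,0,0],[0,0,0],[0,0,0],[0,0,0],[0,0,0],[0,0,0]], "grip": [-1,-1,-1,-1,-1,-1,-1]}}

```text
time: 4.95
ee_pos: [0.5691, 0.1777, 0.2274]
tcp_rot: [-180.0, -0.0, 174.4]
wrist_force: [-0.7, 0.7, -0.3]
opening: 0.0854
grasp_force: 0.0
```

```bash
python3 -c "
from h import *
st();snap('w3')"
```

```text
5.0 [0.5691 0.1777 0.2274] [-180.    -0.   174.4] q [17. 11. 16. 95. -0. 23.] F [-0.7  0.7 -0.3] open 0.0854 g 0.0
```

View pics/w3.png

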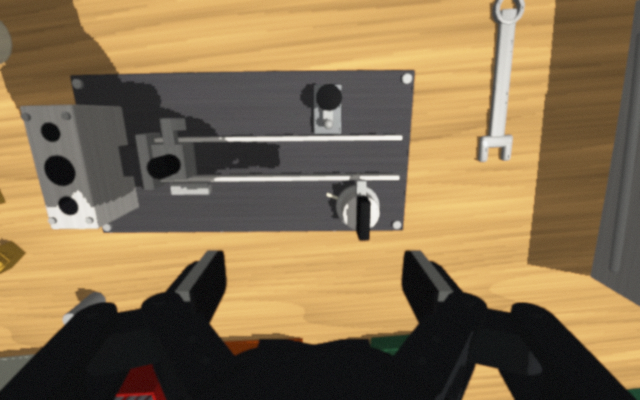

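w2 and w3 show the plate's right-hand corners at (476,86), (460,222) and (415,70), (402,231). They also show the white wall tops, the catch pad at (410,109) and (328,96), the collar wing at (434,205) and (363,215), and the follower knob at (272,166) and (164,165).

```bash
cat > plate.py <<'E'
from h import *
def fit(pts):
    vx,vy,x,y=cv2.fitLine(np.array(pts,np.float32),cv2.DIST_HUBER,0,.01,.01).ravel();return np.array([x,y]),np.array([vx,vy])
def X(a,b):
    s=np.linalg.solve(np.c_[a[1],-b[1]],b[0]-a[0]);return a[0]+s[0]*a[1]
def corners(im,x0,x1,yb,yt):  # column range for top/bottom edge, row range for the right edge
    h=cv2.cvtColor(im,cv2.COLOR_BGR2HSV);k=((h[...,1]<90)&(h[...,2]<120)).astype(np.uint8)
    k=cv2.morphologyEx(k,cv2.MORPH_OPEN,np.ones((5,5)))
    n,l,s,c=cv2.connectedComponentsWithStats(k[:248]);
    i=l[yt+15,(x0+x1)//2];k=l==i
    top=fit([(x,np.argmax(k[:,x])-.5) for x in range(x0,x1,3)])
    bot_=fit([(x,len(k)-1-np.argmax(k[::-1,x])+.5) for x in range(x0,x1-60,3)])
    rt=fit([(k.shape[1]-1-np.argmax(k[y,::-1])+.5,y) for y in range(yt+12,yb-25,3)])
    return np.array([X(top,rt),X(bot_,rt)]),top,bot_
r=[]
for f,a in(('w2',(245,450,222,86)),('w3',(150,390,231,70))):
    m,im=load(f);c,t,b=corners(im,*a);r.append((m,c));P=onz(m,c,.01)
    q=onz(m,[t[0]-100*t[1],t[0]+100*t[1],b[0]-80*b[1],b[0]+80*b[1]],.01)
    ang=[np.degrees(np.arctan2(*(v[1::-1]*np.sign(v[1])))) for v in(q[1]-q[0],q[3]-q[2])]
    print(f,np.round(c,1).tolist(),np.round(P,4).tolist(),'width',np.linalg.norm(P[0]-P[1]),'yaw',np.round(ang,2))
m2,m3=r[0][0],r[1][0]
print('corner 3D',np.round(two(m2,r[0][1],m3,r[1][1]),4))
print('pad,knob',np.round(two(m2,[(410,109),(272,166)],m3,[(328,96),(164,165)]),4))
E
python3 plate.py
```

```text
w2 [[658.7000122070312, 83.69999694824219], [-31.200000762939453, 225.1999969482422]] [[0.4809, 0.5486, 0.01], [0.5839, -0.4542, 0.01]] width 1.0080741512498805 yaw [84.92 84.89]
w3 [[413.8999938964844, 69.5999984741211], [402.0, 229.10000610351562]] [[0.4618, 0.2991, 0.01], [0.6481, 0.2828, 0.01]] width 0.18699308520526822 yaw [84.81 85.06]
corner 3D [[0.4865 0.2011 0.3173 0.015 ]
 [0.4591 0.1547 0.4723 0.0131]]
pad,knob [[0.483  0.2008 0.0503 0.0011]
 [0.5328 0.0294 0.0636 0.001 ]]
```

Call:
{"op": "carry_out", "data": {"linear": [[0.67,0.82,-0.5],[0.67,0.82,-0.5],[0.67,0.82,-0.5],[0,0,-0.88],[0,0,-0.88],[0,0,-0.88],[0,0,-0.88],[0,0,-0.88],[0,0,-0.88],[0,0,-0.88],[0,0,-0.88],[0,0,0]], "rotation": [[0,0,0.07],[0,0,0],[0,0,0],[0,0,0],[0,0,0],[0,0,0],[0,0,0],[0,0,0],[0,0,0],[0,0,0],[0,0,0],[0,0,0]], "grip": [0,0,0,0,0,0,0,0,0,0,0,0], "grip_force": 30}}

```text
time: 6.2
ee_pos: [0.6087, 0.2262, 0.0549]
tcp_rot: [-179.9, -0.1, 174.9]
wrist_force: [-0.5, 0.2, -0.4]
opening: 0.0425
grasp_force: 0.0
```

Call:
{"op": "carry_out", "data": {"linear": [[0,0,0],[0,0,0],[0,0,0],[0,0,0],[0,0,0]], "rotation": [[0,0,0],[0,0,0],[0,0,0],[0,0,0],[0,0,0]], "grip": [1,1,1,1,1]}}

```text
time: 6.7
ee_pos: [0.6102, 0.227, 0.0584]
tcp_rot: [-180.0, 0.1, 175.0]
wrist_force: [-1.1, -6.2, 5.7]
opening: 0.0109
grasp_force: 33.1
```

Call:
{"op": "carry_out", "data": {"linear": [[0,0,0],[0,0,0],[0,0,0],[0,0,0],[0,0,0],[0,0,0],[0,0,0],[0,0,0],[0,0,0],[0,0,0],[0,0,0],[0,0,0]], "rotation": [[0,0,0.87],[0,0,0.87],[0,0,0.87],[0,0,0.87],[0,0,0.87],[0,0,0.87],[0,0,0.87],[0,0,0.87],[0,0,0.87],[0,0,0.87],[0,0,0],[0,0,0]], "grip": [1,1,1,1,1,1,1,1,1,1,1,1]}}

```text
time: 7.9
ee_pos: [0.6102, 0.2269, 0.0584]
tcp_rot: [-179.9, 0.0, -115.5]
wrist_force: [-0.8, -5.6, 5.8]
opening: 0.0114
grasp_force: 33.9
```

```bash
python3 -c "
from h import *
st();print(bot.get_obs()['torque'])"
```

```text
7.9 [0.6102 0.2269 0.0584] [-179.9    0.  -115.5] q [ 20.  19.   6.  77.  -0. -44.] F [-0.8 -5.6  5.8] open 0.0114 g 33.86452496051788
[-1.18691037  0.3688402  -0.51518183]
```

Call:
{"op": "carry_out", "data": {"linear": [[0,0,0],[0,0,0],[0,0,0],[0,0,0.9],[0,0,0.9],[0,0,0.9],[0,0,0.9]], "rotation": [[0,0,0],[0,0,0],[0,0,0],[0,0,0],[0,0,0],[0,0,0],[0,0,0]], "grip": [-0.1,-0.1,-0.1,-0.1,-0.1,-0.1,-0.1]}}

```text
time: 8.6
ee_pos: [0.6093, 0.2281, 0.1292]
tcp_rot: [180.0, 0.0, -115.4]
wrist_force: [-0.5, 0.3, -1.0]
opening: 0.047
grasp_force: 0.0
```

Call:
{"op": "carry_out", "data": {"linear": [[-0.39,-0.98,0],[-0.39,-0.98,0],[-0.39,-0.98,0],[-0.39,-0.98,0],[-0.39,-0.98,0],[-0.39,-0.98,0],[-0.39,-0.98,0],[-0.39,-0.98,0],[-0.39,-0.98,0],[-0.39,-0.98,0],[0,0,0]], "rotation": [[0,0,-0.87],[0,0,-0.87],[0,0,-0.87],[0,0,-0.87],[0,0,-0.87],[0,0,-0.87],[0,0,-0.87],[0,0,-0.87],[0,0,-0.87],[0,0,-0.87],[0,0,0]], "grip": [-0.1,-0.1,-0.1,-0.1,-0.1,-0.1,-0.1,-0.1,-0.1,-0.1,-0.1]}}

```text
time: 9.7
ee_pos: [0.5308, 0.0303, 0.1288]
tcp_rot: [-180.0, 0.0, 174.7]
wrist_force: [0.2, -0.1, -0.2]
opening: 0.0468
grasp_force: 0.0
```

```bash
cat >> h.py <<'E'
FO=np.array([.5292,.0031]);FY=np.radians(84.9)
def F(x,y=0,z=0):
    c,s=np.cos(FY),np.sin(FY);return np.array([FO[0]+(c*x-s*y)/1e3,FO[1]+(s*x+c*y)/1e3,z/1e3])
E
python3 -c "
from h import *
st();m,im=snap('w4');t=bot.camera_model('top');ti=bot.camera('top');cv2.imwrite('pics/top4.png',ti)
for p in (F(28,0,82),F(230,-60,70),F(193,64,52)):
  u=tuple(np.round(proj(m,p)[0]).astype(int).tolist());print(u);cv2.drawMarker(im,u,(0,0,255),0,8)
cv2.imwrite('pics/w4m.png',im)"
```

```text
9.7 [0.5308 0.0303 0.1288] [-180.     0.   174.7] q [ 3.  2. -6. 83. -0.  9.] F [ 0.2 -0.1 -0.2] open 0.0468 g 0.0
(314, 229)
(579, 295)
(550, 127)
```

View pics/w4m.png

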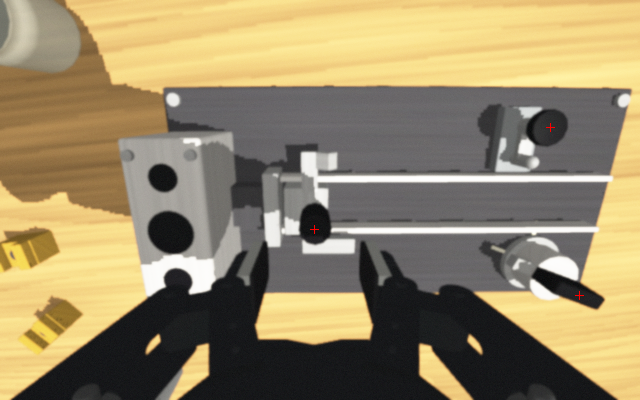

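The projections land on the knob, wing and pad within about 3 px. The collar stands at the open mark, so next I grip the knob.

Call:
{"op": "carry_out", "data": {"linear": [[0,0,-0.82],[0,0,-0.82],[0,0,-0.82],[0,0,-0.82],[0,0,0],[0,0,0],[0,0,0],[0,0,0],[0,0,0],[0,0,0]], "rotation": [[0,0,0],[0,0,0],[0,0,0],[0,0,0],[0,0,0],[0,0,0],[0,0,0],[0,0,0],[0,0,0],[0,0,0]], "grip": [-0.1,-0.1,-0.1,-0.1,-0.1,1,1,1,1,1], "grip_force": 60}}

```text
time: 10.8
ee_pos: [0.5319, 0.0314, 0.0641]
tcp_rot: [-180.0, 0.1, 175.0]
wrist_force: [-1.6, -5.6, 6.3]
opening: 0.0203
grasp_force: 59.1
```

Call:
{"op": "carry_out", "data": {"linear": [[0.085,0.95,0],[0.085,0.95,0],[0.085,0.95,0],[0.085,0.95,0],[0.085,0.95,0],[0.085,0.95,0],[0.085,0.95,0],[0.085,0.95,0],[0.085,0.95,0],[0.05,0.5,0],[0,0,0],[0,0,0]], "rotation": [[0,0,0],[0,0,0],[0,0,0],[0,0,0],[0,0,0],[0,0,0],[0,0,0],[0,0,0],[0,0,0],[0,0,0],[0,0,0],[0,0,0]], "grip": [1,1,1,1,1,1,1,1,1,1,1,1]}}

```text
time: 12.0
ee_pos: [0.548, 0.2122, 0.064]
tcp_rot: [-179.9, 0.1, 175.0]
wrist_force: [-2.9, -9.1, 8.0]
opening: 0.0201
grasp_force: 59.6
```

Call:
{"op": "carry_out", "data": {"linear": [[0.04,0.3,0],[0.02,0.2,0],[0,0,0],[0,0,0],[0,0,0]], "rotation": [[0,0,0],[0,0,0],[0,0,0],[0,0,0],[0,0,0]], "grip": [1,1,1,1,1]}}

```text
time: 12.5
ee_pos: [0.5488, 0.2218, 0.064]
tcp_rot: [-179.9, 0.0, 175.0]
wrist_force: [-4.4, -9.2, 7.9]
opening: 0.0202
grasp_force: 59.7
```

Call:
{"op": "carry_out", "data": {"linear": [[-0.02,-0.2,0],[-0.02,-0.2,0],[-0.02,-0.2,0],[0,0,0],[0,0,0]], "rotation": [[0,0,0],[0,0,0],[0,0,0],[0,0,0],[0,0,0]], "grip": [1,1,1,1,1]}}

```text
time: 13.0
ee_pos: [0.5478, 0.2101, 0.064]
tcp_rot: [-180.0, 0.0, 175.0]
wrist_force: [-3.5, -6.1, 8.6]
opening: 0.0202
grasp_force: 59.8
```

Call:
{"op": "carry_out", "data": {"linear": [[0,0,0],[0,0,0],[0,0,0],[0,0,1],[0,0,1],[0,0,1],[0,0,1],[0,0,1],[0,0,0]], "rotation": [[0,0,0],[0,0,0],[0,0,0],[0,0,0],[0,0,0],[0,0,0],[0,0,0],[0,0,0],[0,0,0]], "grip": [-0.2,-0.2,-0.2,-0.2,-0.2,-0.2,-0.2,-0.2,-0.2]}}

```text
time: 13.9
ee_pos: [0.5488, 0.2115, 0.1658]
tcp_rot: [179.9, 0.2, 175.0]
wrist_force: [0.3, -0.2, 0.5]
opening: 0.0515
grasp_force: 0.0
```

```bash
python3 -c "
from h import *
st();m,im=snap('w5')
for p in (F(208,0,82),F(230,-60,70),F(193,64,52)):
  u=tuple(np.round(proj(m,p)[0]).astype(int).tolist());print(u);cv2.drawMarker(im,u,(0,0,255),0,8)
cv2.imwrite('pics/w5m.png',im)"
```

```text
13.9 [0.5488 0.2115 0.1658] [179.9   0.2 175. ] q [21.  9.  6. 87.  0. 26.] F [ 0.3 -0.2  0.5] open 0.0515 g 0.0
(311, 209)
(337, 270)
(293, 121)
```

View pics/w5m.png

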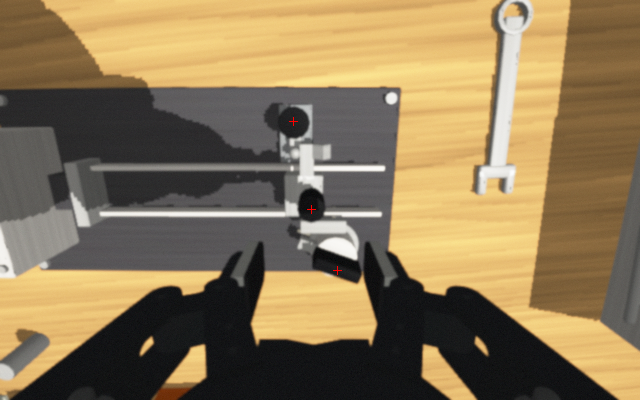

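Call:
{"op": "carry_out", "data": {"linear": [[0,-1,0.4],[0,-1,0.4],[0,-1,0.4],[0,-1,0.4],[0,-1,0.4],[0,-1,0.4],[0,-1,0],[0,-1,0],[0,-1,0],[0,-1,0],[0,-1,0],[0,-1,0]], "rotation": [[0,0,0],[0,0,0],[0,0,0],[0,0,0],[0,0,0],[0,0,0],[0,0,0],[0,0,0],[0,0,0],[0,0,0],[0,0,0],[0,0,0]], "grip": [-0.2,-0.2,-0.2,-0.2,-0.2,-0.2,-0.2,-0.2,-0.2,-0.2,-0.2,-0.2]}}

```text
time: 15.15
ee_pos: [0.5474, -0.0298, 0.2094]
tcp_rot: [180.0, -0.1, 175.0]
wrist_force: [0.3, -0.3, 0.4]
opening: 0.0513
grasp_force: 0.0
```

Call:
{"op": "carry_out", "data": {"linear": [[0,-1,0],[0,-1,0],[0,-1,0],[0,-1,0],[0,-1,0],[0,-1,0],[0,-1,0],[0,-1,0],[0,-1,0],[0,-1,0],[0,0,0],[0,0,0]], "rotation": [[0,0,0],[0,0,0],[0,0,0],[0,0,0],[0,0,0],[0,0,0],[0,0,0],[0,0,0],[0,0,0],[0,0,0],[0,0,0],[0,0,0]], "grip": [-0.2,-0.2,-0.2,-0.2,-0.2,-0.2,-0.2,-0.2,-0.2,-0.2,-0.2,-0.2]}}

```text
time: 16.35
ee_pos: [0.5475, -0.229, 0.2096]
tcp_rot: [180.0, -0.1, 175.0]
wrist_force: [0.5, 0.6, 0.0]
opening: 0.0513
grasp_force: 0.0
```

```bash
python3 -c "
from h import *
st();m,im=snap('w6')
t=bot.camera('top');cv2.imwrite('pics/top6.png',t)"
```

```text
16.4 [ 0.5475 -0.229   0.2096] [ 1.80e+02 -1.00e-01  1.75e+02] q [-23.  11.  13.  93.   0. -18.] F [0.5 0.6 0. ] open 0.0513 g 0.0
```

View pics/w6.png

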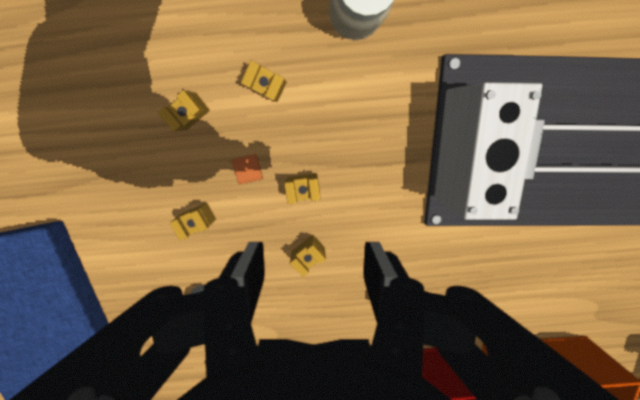

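w5 confirms that the catch holds the follower back: the knob is at its 0.18 mark, pixel (311,209). w6 shows all five shoes at about (264,81), (183,108), (193,220), (302,188) and (307,255). Next I measure their centre holes in two views and their orientations.

```bash
cat > shoes.py <<'E'
from h import *
def rect(m,im,c,z=.034,s=4,w=36):  # metric patch about c=(x,y): columns +x, rows -y; s px/mm
    g=(np.arange(-w*s,w*s+1)/s)/1e3
    gx,gy=np.meshgrid(g,-g)
    P=np.c_[(c[0]+gx).ravel(),(c[1]+gy).ravel(),np.full(gx.size,z)]
    uv=proj(m,P).astype(np.float32).reshape(gx.shape+(2,))
    return cv2.remap(im,uv,None,cv2.INTER_CUBIC)
def brass(im):
    h=cv2.cvtColor(im,cv2.COLOR_BGR2HSV)
    return cv2.inRange(h,(19,175,60),(32,255,255))
def holes(m,im,guess):
    out=[]
    for g in guess:
        p=rect(m,im,g,.025,4,18);k=cv2.GaussianBlur(p.max(2),(0,0),5)
        yy,xx=np.mgrid[-72:73,-72:73];k=k.astype(float);k[np.hypot(xx,yy)>48]=255
        i=np.unravel_index(k.argmin(),k.shape);d=k<k.min()+25
        l=cv2.connectedComponents(d.astype(np.uint8))[1];d=l==l[i]
        out.append([g[0]+xx[d].mean()/4e3,g[1]-yy[d].mean()/4e3])
    return np.array(out)
def orient(m,im,c,dbg=None):
    p=rect(m,im,c,.034,4,30);k=brass(p)
    v=p.max(2);t=cv2.threshold(v[k>0].reshape(-1,1),0,255,cv2.THRESH_OTSU)[0]
    res=[]
    for q in (k,((k>0)&(v>t)).astype(np.uint8)*255):
        q=cv2.morphologyEx(q,cv2.MORPH_CLOSE,np.ones((9,9)))
        l=max(cv2.findContours(q,0,1)[0],key=cv2.contourArea)
        (cx,cy),(w,h),a=cv2.minAreaRect(l)
        L=-a if w>h else -a-90   # long axis direction, ccw
        res.append(np.round([L%180,w/4,h/4,(cx-120)/4,-(cy-120)/4],1))
    return p,res
E
python3 - <<'E'
from shoes import *
g=np.array([[.637,-.244],[.582,-.373],[.553,-.243],[.46,-.358],[.438,-.27]])
m1,i1=load('w1');m6,i6=load('w6')
h1=holes(m1,i1,g);h6=holes(m6,i6,g);print(np.round(h1,4).tolist());print(np.round(h6,4).tolist())
a=lambda h:np.c_[h,np.full(5,.025)]
t=two(m1,proj(m1,a(h1)),m6,proj(m6,a(h6)));print(np.round(t,4))
row=[]
for n,(m,im) in enumerate(((m1,i1),(m6,i6))):
    ps=[]
    for c in t:
        p,r=orient(m,im,c);ps.append(cv2.resize(p,(150,150)));print(n,[x.tolist() for x in r])
    row.append(np.hstack(ps))
cv2.imwrite('pics/patch.png',np.vstack(row))
E
```

```text
[[0.6378, -0.2437], [0.5825, -0.3722], [0.5546, -0.2408], [0.4607, -0.3573], [0.4401, -0.2691]]
[[0.6379, -0.2436], [0.5828, -0.3727], [0.5547, -0.2409], [0.4625, -0.3584], [0.4402, -0.2692]]
[[ 6.378e-01 -2.437e-01  2.520e-02  1.000e-04]
 [ 5.822e-01 -3.718e-01  2.690e-02  1.000e-04]
 [ 5.545e-01 -2.409e-01  2.570e-02  1.000e-04]
 [ 4.624e-01 -3.558e-01  3.160e-02  9.000e-04]
 [ 4.403e-01 -2.691e-01  2.580e-02  0.000e+00]]
0 [[125.5, 35.8, 29.5, -3.1, -2.2], [125.5, 35.8, 25.0, -1.3, -0.8]]
0 [[108.8, 40.1, 23.5, -1.1, 1.8], [108.8, 35.4, 22.7, 0.0, -0.2]]
0 [[92.6, 36.5, 23.8, -0.7, -1.8], [0.8, 21.8, 23.1, 0.1, -7.0]]
0 [[121.8, 36.0, 28.6, 1.7, -0.1], [121.8, 35.1, 25.0, -0.1, -0.7]]
0 [[56.2, 27.9, 36.9, 2.5, -2.0], [56.2, 24.5, 36.4, 1.2, -0.9]]
1 [[126.6, 42.4, 32.2, -7.1, 0.7], [125.5, 35.3, 25.5, -2.5, -0.4]]
1 [[108.8, 49.1, 25.8, -3.9, 6.3], [18.4, 22.0, 23.8, -2.9, 6.3]]
1 [[92.7, 35.7, 28.2, -3.2, -0.9], [92.7, 35.5, 24.6, -1.4, -0.7]]
1 [[122.1, 42.4, 29.6, -0.6, 3.7], [43.4, 20.4, 24.3, -5.9, 7.9]]
1 [[57.7, 23.0, 38.8, 0.9, 0.7], [57.3, 22.7, 35.0, 0.0, -0.3]]
```

View pics/patch.png

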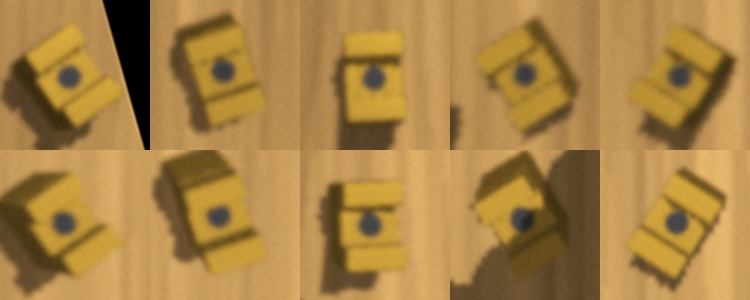

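All five shoes stand upright: the holes triangulate to z ≈ 0.025–0.027 m (D, in shadow, reads 0.032 m), and the patches show the teeth on top. I'll pick C at (0.5546,-0.2409) with yaw 92.7.

Call:
{"op": "carry_out", "data": {"linear": [[0.35,-0.6,-0.7],[0,0,-0.7],[0,0,-0.7],[0,0,-0.7],[0,0,-0.7],[0,0,-0.7],[0,0,-0.7],[0,0,-0.7],[0,0,-0.7],[0,0,-0.7],[0,0,-0.7],[0,0,0]], "rotation": [[0,0,-0.935],[0,0,-0.935],[0,0,-0.935],[0,0,-0.935],[0,0,-0.935],[0,0,-0.935],[0,0,-0.935],[0,0,-0.935],[0,0,-0.935],[0,0,-0.935],[0,0,-0.935],[0,0,0]], "grip": [-0.2,-0.2,-0.2,-0.2,-0.2,-0.2,-0.2,-0.2,-0.2,-0.2,-0.2,-0.2], "grip_force": 40}}

```text
time: 17.65
ee_pos: [0.5538, -0.2398, 0.0548]
tcp_rot: [-179.8, -0.1, 92.7]
wrist_force: [-0.6, -0.1, -0.3]
opening: 0.0511
grasp_force: 0.0
```

```bash
python3 -c "
from shoes import *
st();m,im=snap('w7');h=holes(m,im,[[.5546,-.2409]]);print(h,orient(m,im,h[0])[1])"
```

```text
17.6 [ 0.5538 -0.2398  0.0548] [-1.798e+02 -1.000e-01  9.270e+01] q [-23.  13.  -2.  76.   0.  64.] F [-0.6 -0.1 -0.3] open 0.0511 g 0.0
[[ 0.5545031  -0.24174457]] [array([93.3, 44.8, 23.8, -0.5,  4.8]), array([ 2.1, 22.4, 23. , -0.4,  7.2])]
```

Call:
{"op": "carry_out", "data": {"linear": [[0.03,-0.07,-0.71],[0,0,-0.71],[0,0,-0.71],[0,0,0],[0,0,0],[0,0,0],[0,0,0],[0,0,0],[0,0,0]], "rotation": [[0,0,0],[0,0,0],[0,0,0],[0,0,0],[0,0,0],[0,0,0],[0,0,0],[0,0,0],[0,0,0]], "grip": [-0.2,-0.2,-0.2,-0.2,1,1,1,1,1]}}

```text
time: 18.6
ee_pos: [0.5557, -0.2427, 0.0149]
tcp_rot: [179.9, 0.0, 92.7]
wrist_force: [-0.7, -0.1, 3.3]
opening: 0.0233
grasp_force: 39.7
```

Call:
{"op": "carry_out", "data": {"linear": [[0,0,1],[0,0,1],[0,0,1],[0,0,1],[0,0,1],[0,0,1],[0,0,0]], "rotation": [[0,0,0],[0,0,0],[0,0,0],[0,0,0],[0,0,0],[0,0,0],[0,0,0]], "grip": [1,1,1,1,1,1,1]}}

```text
time: 19.3
ee_pos: [0.5564, -0.243, 0.137]
tcp_rot: [179.8, 0.1, 92.7]
wrist_force: [0.9, -0.3, -1.8]
opening: 0.0233
grasp_force: 39.6
```

Call:
{"op": "carry_out", "data": {"linear": [[-0.04,0.94,0],[-0.04,0.94,0],[-0.04,0.94,0],[-0.04,0.94,0],[-0.04,0.94,0],[-0.04,0.94,0],[-0.04,0.94,0],[-0.04,0.94,0],[-0.04,0.94,0],[-0.04,0.94,0]], "rotation": [[0,0,0],[0,0,0],[0,0,0],[0,0,0],[0,0,0],[0,0,0],[0,0,0],[0,0,0],[0,0,0],[0,0,0.934]], "grip": [1,1,1,1,1,1,1,1,1,1]}}

```text
time: 20.3
ee_pos: [0.5466, -0.0524, 0.1336]
tcp_rot: [-180.0, -0.0, 100.3]
wrist_force: [-0.5, 0.5, -2.0]
opening: 0.0235
grasp_force: 39.5
```

Call:
{"op": "carry_out", "data": {"linear": [[-0.04,0.94,0],[-0.04,0.94,0],[-0.04,0.94,0],[-0.04,0.94,0],[-0.04,0.94,0],[-0.04,0.94,0],[-0.04,0.94,0],[-0.04,0.94,0],[-0.04,0.94,0],[-0.04,0.94,0],[0,0,0],[0,0,0]], "rotation": [[0,0,0.934],[0,0,0.934],[0,0,0.934],[0,0,0.934],[0,0,0.934],[0,0,0.934],[0,0,0.934],[0,0,0.934],[0,0,0.934],[0,0,0.934],[0,0,0],[0,0,0]], "grip": [1,1,1,1,1,1,1,1,1,1,1,1]}}

```text
time: 21.5
ee_pos: [0.5385, 0.1343, 0.1338]
tcp_rot: [-180.0, -0.0, 174.9]
wrist_force: [0.6, 0.4, -1.2]
opening: 0.0235
grasp_force: 39.6
```

```bash
python3 -c "
from shoes import *
st();m,im=snap('w8');o=bot.get_obs();print('want',F(130),'d',F(130)-o['ee_pos'])
for x,y,z in ((60,22,26),(60,-22,26),(240,22,26),(240,-22,26)): print(proj(m,F(x,y,z)))"
```

```text
21.5 [0.5385 0.1343 0.1338] [-180.    -0.   174.9] q [14.  5. -2. 83. -0. 19.] F [ 0.6  0.4 -1.2] open 0.0235 g 39.585706293582916
want [0.54075626 0.13258534 0.        ] d [ 0.00203387 -0.00114928 -0.13391373]
[[226.94339405 178.81956478]]
[[231.01303915 228.36873136]]
[[443.43513339 178.92681659]]
[[437.34318802 228.36285625]]
```

View pics/w8.png

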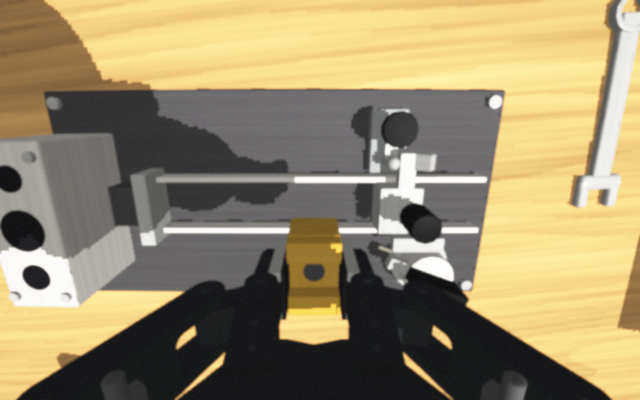

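w8 shows the shoe upright in the grip, hole at (314,271). The wall tops at rows ~180 and ~230 lie within about 1 px of the prediction.

```bash
cat >> shoes.py <<'E'
def wallmid(m,im,x):  # feeder y (mm) of the two wall-top centres at feeder x
    y=np.arange(-32,32.1,.25);uv=proj(m,np.array([F(x,v,26) for v in y])).astype(np.float32).reshape(-1,1,2)
    p=cv2.remap(im,uv,None,cv2.INTER_LINEAR).max(2).ravel().astype(float);r=[]
    for a in(22.5,-22.5):
        w=np.abs(y-a)<6;b=np.clip(p[w]-np.median(p[w])-25,0,None);r.append(round(float((b*y[w]).sum()/(b.sum()+1e-9)),2))
    return r
def inhand(m,im,o,dz=.0101):  # hole of the held shoe, relative to the TCP in world
    z=o['ee_pos'][2]+dz;p=holesz(m,im,o['ee_pos'][:2],z);return p-o['ee_pos'][:2]
def holesz(m,im,g,z):
    p=rect(m,im,g,z,4,14);k=cv2.GaussianBlur(p.max(2),(0,0),3).astype(float);yy,xx=np.mgrid[-56:57,-56:57]
    k[np.hypot(xx,yy)>32]=255
    i=np.unravel_index(k.argmin(),k.shape);l=cv2.connectedComponents((k<k.min()+25).astype(np.uint8))[1];d=l==l[i]
    return np.array([g[0]+xx[d].mean()/4e3,g[1]-yy[d].mean()/4e3])
E
python3 -c "
from shoes import *
m,im=load('w8');o={'ee_pos':np.array([.5385,.1343,.1338])}
print('hand',inhand(m,im,o)*1e3,[wallmid(m,im,x) for x in(60,80,150,160,230)],onz(m,[(314,271)],.1439))"
```

```text
hand [-0.04626335  0.4985172 ] [[21.8, -23.53], [21.87, -23.51], [21.52, -28.17], [21.5, -23.5], [21.65, 0.0]] [[0.53803359 0.13500985 0.1439    ]]
```

Call:
{"op": "carry_out", "data": {"linear": [[0.14,-0.11,-0.8],[0,0,-0.8],[0,0,-0.8],[0,0,-0.8],[0,0,-0.8],[0,0,0],[0,0,0]], "rotation": [[0,0,0],[0,0,0],[0,0,0],[0,0,0],[0,0,0],[0,0,0],[0,0,0]], "grip": [1,1,1,1,1,1,1]}}

```text
time: 22.25
ee_pos: [0.542, 0.1308, 0.0545]
tcp_rot: [-180.0, -0.0, 174.8]
wrist_force: [-0.3, -0.2, -0.6]
opening: 0.023
grasp_force: 39.5
```

```bash
python3 -c "
from shoes import *
st();o=bot.get_obs();m,im=snap('w9')
print('hand',inhand(m,im,o)*1e3,[wallmid(m,im,x) for x in(60,80,95,165,180)],(o['ee_pos']-F(130))*1e3)"
```

```text
22.2 [0.542  0.1308 0.0545] [-180.    -0.   174.8] q [14.  7. -9. 75. -0. 19.] F [-0.3 -0.2 -0.6] open 0.023 g 39.536746591329575
hand [-0.0665874   0.46938169] [[21.67, -24.14], [21.73, -23.66], [21.7, -16.98], [21.54, -22.22], [21.7, -23.46]] [ 1.21767076 -1.77601296 54.50505283]
```

View pics/w9.png

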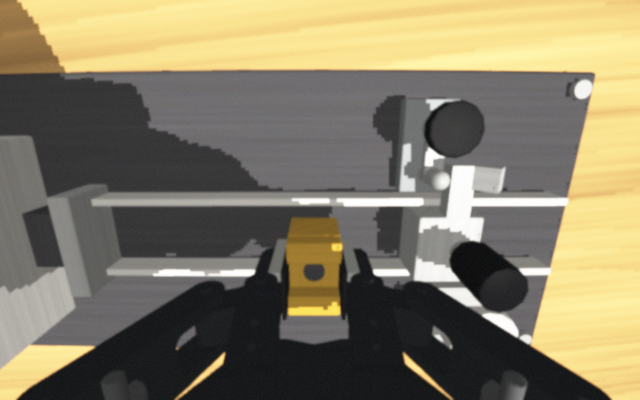

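w9 shows the shoe between the two wall tops, hole within 0.3 mm of the track's middle. I'll lower it.

Call:
{"op": "carry_out", "data": {"linear": [[0,0,-0.48],[0,0,-0.48],[0,0,-0.48],[0,0,0],[0,0,0]], "rotation": [[0,0,0],[0,0,0],[0,0,0],[0,0,0],[0,0,0]], "grip": [1,1,1,1,1]}}

```text
time: 22.8
ee_pos: [0.5418, 0.1312, 0.0248]
tcp_rot: [-180.0, -0.0, 174.9]
wrist_force: [-0.6, 0.2, -1.7]
opening: 0.023
grasp_force: 40.4
```

Call:
{"op": "carry_out", "data": {"linear": [[-0.07,-0.78,0],[-0.07,-0.78,0],[-0.07,-0.78,0],[-0.07,-0.78,0],[-0.07,-0.78,0],[-0.07,-0.78,0],[0,0,0],[0,0,0]], "rotation": [[0,0,0],[0,0,0],[0,0,0],[0,0,0],[0,0,0],[0,0,0],[0,0,0],[0,0,0]], "grip": [1,1,1,1,1,1,1,1]}}

```text
time: 23.6
ee_pos: [0.5338, 0.0371, 0.0256]
tcp_rot: [180.0, 0.0, 174.9]
wrist_force: [-0.2, 0.2, -0.8]
opening: 0.0231
grasp_force: 40.4
```

Call:
{"op": "carry_out", "data": {"linear": [[0,0,0],[0,0,0],[0,0,0],[0,0,1],[0,0,1],[0,0,1],[0,0,1],[0,0,1],[0,0,1],[0,0,0.5],[0,0,0]], "rotation": [[0,0,0],[0,0,0],[0,0,0],[0,0,0],[0,0,0],[0,0,0],[0,0,0],[0,0,0],[0,0,0],[0,0,0],[0,0,0]], "grip": [0.25,0.25,0.25,0.25,0.25,0.25,0.25,0.25,0.25,-0.2,-0.2]}}

```text
time: 24.7
ee_pos: [0.5344, 0.0379, 0.1568]
tcp_rot: [180.0, 0.1, 175.0]
wrist_force: [0.7, 0.4, -0.2]
opening: 0.051
grasp_force: 0.0
```

```bash
python3 -c "
from shoes import *
st();m,im=snap('w10');o=bot.get_obs();h=holesz(m,im,F(36)[:2],.035);c,s=np.cos(FY),np.sin(FY);d=(h-FO)*1e3;print('hole in feeder',c*d[0]+s*d[1],-s*d[0]+c*d[1])
p=rect(m,im,h,.044,4,30);cv2.imwrite('pics/p10.png',p)
g=[[.637,-.244],[.582,-.373],[.46,-.358],[.438,-.27]]
t=bot.camera_model('top');ti=bot.camera('top');k=brass(ti);n,l,ss,cc=cv2.connectedComponentsWithStats(k)
print([(np.round(onz(t,[cc[i]],.02)[0][:2],3).tolist(),int(ss[i,4])) for i in range(1,n) if ss[i,4]>40])"
```

```text
24.7 [0.5344 0.0379 0.1568] [1.80e+02 1.00e-01 1.75e+02] q [ 4.  2. -2. 86. -0.  9.] F [ 0.7  0.4 -0.2] open 0.051 g 0.0
hole in feeder 35.0175311356552 -0.9351823487810766
[([0.455, 0.908], 337)]
```

View pics/p10.png

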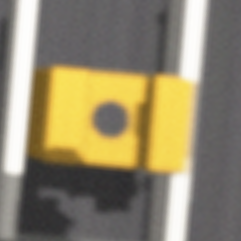

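The patch shows the first shoe seated between the walls, hole at feeder (35,-0.9). Next is shoe A.

Call:
{"op": "carry_out", "data": {"linear": [[0.345,-0.938,0],[0.345,-0.938,0],[0.345,-0.938,0],[0.345,-0.938,0],[0.345,-0.938,0],[0.345,-0.938,0],[0.345,-0.938,0],[0.345,-0.938,0],[0.345,-0.938,0],[0.345,-0.938,0],[0.345,-0.938,0],[0.345,-0.938,0]], "rotation": [[0,0,-0.884],[0,0,-0.884],[0,0,-0.884],[0,0,-0.884],[0,0,-0.884],[0,0,-0.884],[0,0,-0.884],[0,0,0],[0,0,0],[0,0,0],[0,0,0],[0,0,0]], "grip": [-0.2,-0.2,-0.2,-0.2,-0.2,-0.2,-0.2,-0.2,-0.2,-0.2,-0.2,-0.2]}}

```text
time: 26.0
ee_pos: [0.6168, -0.1888, 0.1549]
tcp_rot: [-180.0, -0.0, 125.6]
wrist_force: [0.2, 0.7, 0.1]
opening: 0.0513
grasp_force: 0.0
```

Call:
{"op": "carry_out", "data": {"linear": [[0.345,-0.938,0],[0.345,-0.938,0],[0.345,-0.938,0],[0,0,-0.9],[0,0,-0.9],[0,0,0],[0,0,0]], "rotation": [[0,0,0],[0,0,0],[0,0,0],[0,0,0],[0,0,0],[0,0,0],[0,0,0]], "grip": [-0.2,-0.2,-0.2,-0.2,-0.2,-0.2,-0.2]}}

```text
time: 26.7
ee_pos: [0.6371, -0.244, 0.1192]
tcp_rot: [-180.0, -0.1, 125.5]
wrist_force: [0.5, 0.5, 0.3]
opening: 0.0514
grasp_force: 0.0
```

```bash
sed -i 's/FO=np.array(\[.5292,.0031\])/FO=np.array([.5301,.0030])/' h.py
cat >> shoes.py <<'E'
def look(f,g):
    st();m,im=snap(f);o=bot.get_obs();h=holes(m,im,[g])[0]
    print('hole',np.round(h,4),'dmm',np.round((h-o['ee_pos'][:2])*1e3,1),[r.tolist() for r in orient(m,im,h)[1]])
    t=bot.camera_model('top');ti=bot.camera('top');hh=cv2.cvtColor(ti,cv2.COLOR_BGR2HSV);k=cv2.inRange(hh,(18,130,40),(32,255,255));k[:,:390]=0;k[:,510:]=0;k[:130]=0;k[270:]=0
    n,l,ss,cc=cv2.connectedComponentsWithStats(k)
    print('top',[(np.round(onz(t,[cc[i]],.018)[0][:2],3).tolist(),int(ss[i,4])) for i in range(1,n) if ss[i,4]>30])
E
python3 -c "
from shoes import *
look('w11',[.6378,-.2437])"
```

```text
26.7 [ 0.6371 -0.244   0.1192] [-1.800e+02 -1.000e-01  1.255e+02] q [-21.  23.  18.  85.   0.  34.] F [0.5 0.5 0.3] open 0.0514 g 0.0
hole [ 0.6377 -0.2439] dmm [0.3 0.1] [[125.4, 41.4, 23.3, -2.2, 2.7], [125.3, 35.0, 23.0, -0.5, 0.5]]
top [([0.637, -0.244], 130)]
```

Call:
{"op": "carry_out", "data": {"linear": [[0.02,0,-0.89],[0,0,-0.89],[0,0,-0.89],[0,0,-0.89],[0,0,-0.89],[0,0,-0.89],[0,0,0],[0,0,0],[0,0,0],[0,0,0],[0,0,0]], "rotation": [[0,0,0],[0,0,0],[0,0,0],[0,0,0],[0,0,0],[0,0,0],[0,0,0],[0,0,0],[0,0,0],[0,0,0],[0,0,0]], "grip": [-0.2,-0.2,-0.2,-0.2,-0.2,-0.2,-0.2,1,1,1,1]}}

```text
time: 27.9
ee_pos: [0.6386, -0.2441, 0.0147]
tcp_rot: [179.9, 0.1, 125.4]
wrist_force: [-1.4, 0.5, 5.2]
opening: 0.0232
grasp_force: 40.6
```

Call:
{"op": "carry_out", "data": {"linear": [[0,0,0.9],[0,0,0.9],[0,0,0.9],[0,0,0.9],[0,0,0.9],[0,0,0.9],[0,0,0.9],[-0.295,0.958,0],[-0.295,0.958,0],[-0.295,0.958,0],[-0.295,0.958,0],[-0.295,0.958,0]], "rotation": [[0,0,0],[0,0,0],[0,0,0],[0,0,0],[0,0,0],[0,0,0],[0,0,0],[0,0,0],[0,0,0],[0,0,0],[0,0,0],[0,0,0]], "grip": [1,1,1,1,1,1,1,1,1,1,1,1]}}

```text
time: 29.1
ee_pos: [0.6078, -0.1472, 0.1389]
tcp_rot: [180.0, 0.0, 125.4]
wrist_force: [-0.1, 0.5, -2.0]
opening: 0.0232
grasp_force: 39.8
```

Call:
{"op": "carry_out", "data": {"linear": [[-0.295,0.958,0],[-0.295,0.958,0],[-0.295,0.958,0],[-0.295,0.958,0],[-0.295,0.958,0],[-0.295,0.958,0],[-0.295,0.958,0],[-0.295,0.958,0],[-0.295,0.958,0],[-0.295,0.958,0],[-0.295,0.958,0],[-0.295,0.958,0]], "rotation": [[0,0,0.882],[0,0,0.882],[0,0,0.882],[0,0,0.882],[0,0,0.882],[0,0,0.882],[0,0,0.882],[0,0,0],[0,0,0],[0,0,0],[0,0,0],[0,0,0]], "grip": [1,1,1,1,1,1,1,1,1,1,1,1]}}

```text
time: 30.3
ee_pos: [0.537, 0.0827, 0.1391]
tcp_rot: [180.0, 0.0, 174.8]
wrist_force: [-0.7, -0.3, -1.3]
opening: 0.0234
grasp_force: 39.7
```

Call:
{"op": "carry_out", "data": {"linear": [[0,0,-0.8],[0,0,-0.8],[0,0,-0.8],[0,0,0],[0,0,0]], "rotation": [[0,0,0],[0,0,0],[0,0,0],[0,0,0],[0,0,0]], "grip": [1,1,1,1,1]}}

```text
time: 30.8
ee_pos: [0.5373, 0.0819, 0.0912]
tcp_rot: [180.0, -0.0, 174.8]
wrist_force: [-0.3, -0.1, -2.1]
opening: 0.0231
grasp_force: 39.6
```

```bash
cat >> shoes.py <<'E'
def held(f,x,xs):
    st();m,im=snap(f);o=bot.get_obs();hd=inhand(m,im,o);d=F(x)[:2]-(o['ee_pos'][:2]+hd)
    print('hand mm',np.round(hd*1e3,2),'walls',[wallmid(m,im,v) for v in xs],'to go mm',np.round(d*1e3,1))
E
python3 -c "
from shoes import *
held('w12',79,(115,125,140,160))"
```

```text
30.8 [0.5373 0.0819 0.0912] [180.   -0.  174.8] q [ 9.  4. -8. 79.  0. 14.] F [-0.3 -0.1 -2.1] open 0.0231 g 39.640295058488846
hand mm [-0.26  0.46] walls [[22.46, -22.19], [22.52, -22.61], [22.51, -22.64], [22.48, -22.65]] to go mm [-0.3 -0.7]
```

Call:
{"op": "carry_out", "data": {"linear": [[0,0,-0.82],[0,0,-0.82],[0,0,-0.82],[0,0,-0.82],[0,0,0],[0,0,0]], "rotation": [[0,0,0],[0,0,0],[0,0,0],[0,0,0],[0,0,0],[0,0,0]], "grip": [1,1,1,1,1,1]}}

```text
time: 31.45
ee_pos: [0.5378, 0.082, 0.0261]
tcp_rot: [180.0, 0.1, 174.8]
wrist_force: [1.3, -0.1, -2.8]
opening: 0.0234
grasp_force: 40.5
```

Call:
{"op": "carry_out", "data": {"linear": [[0,0,0],[0,0,0],[0,0,0],[0,0,1],[0,0,1],[0,0,1],[0,0,1],[0,0,1],[0,0,1],[0,0,0]], "rotation": [[0,0,0],[0,0,0],[0,0,0],[0,0,0],[0,0,0],[0,0,0],[0,0,0],[0,0,0],[0,0,0],[0,0,0]], "grip": [0.25,0.25,0.25,0.25,0.25,0.25,0.25,0.25,0.25,-0.2]}}

```text
time: 32.45
ee_pos: [0.5386, 0.0821, 0.1482]
tcp_rot: [179.9, 0.3, 174.8]
wrist_force: [0.8, -0.5, 0.0]
opening: 0.0452
grasp_force: 0.0
```

```bash
cat >> shoes.py <<'E'
def tr(f,xs):
    st();m,im=snap(f);c,s=np.cos(FY),np.sin(FY)
    for x in xs:
        d=(holesz(m,im,F(x)[:2],.035)-FO)*1e3;print('track hole',x,np.round([c*d[0]+s*d[1],-s*d[0]+c*d[1]],1))
    P=[rect(m,im,F(x)[:2],.044,3,30) for x in xs];cv2.imwrite(f'pics/{f}p.png',np.hstack(P))
E
python3 -c "
from shoes import *
tr('w13',(36,79))"
```

```text
32.5 [0.5386 0.0821 0.1482] [179.9   0.3 174.8] q [ 9.  3. -2. 85. -0. 14.] F [ 0.8 -0.5  0. ] open 0.0452 g 0.0
track hole 36 [34.8  1.7]
track hole 79 [79.9 -0.6]
```

Call:
{"op": "carry_out", "data": {"linear": [[0.098,-0.988,0],[0.098,-0.988,0],[0.098,-0.988,0],[0.098,-0.988,0],[0.098,-0.988,0],[0.098,-0.988,0],[0.098,-0.988,0],[0.098,-0.988,0],[0.098,-0.988,0],[0.098,-0.988,0],[0.098,-0.988,0],[0.098,-0.988,0]], "rotation": [[0,0,0],[0,0,0],[0,0,0],[0,0,-0.918],[0,0,-0.918],[0,0,-0.918],[0,0,-0.918],[0,0,-0.918],[0,0,-0.918],[0,0,-0.918],[0,0,-0.918],[0,0,-0.918]], "grip": [-0.2,-0.2,-0.2,-0.2,-0.2,-0.2,-0.2,-0.2,-0.2,-0.2,-0.2,-0.2]}}

```text
time: 33.7
ee_pos: [0.5605, -0.1558, 0.1437]
tcp_rot: [-179.9, -0.1, 108.4]
wrist_force: [-0.2, -0.5, 0.2]
opening: 0.051
grasp_force: 0.0
```

Call:
{"op": "carry_out", "data": {"linear": [[0.098,-0.988,0],[0.098,-0.988,0],[0.098,-0.988,0],[0.098,-0.988,0],[0.098,-0.988,0],[0.098,-0.988,0],[0.098,-0.988,0],[0.098,-0.988,0],[0.098,-0.988,-0.6],[0.098,-0.988,-0.6],[0.098,-0.988,-0.6],[0,0,0]], "rotation": [[0,0,0],[0,0,0],[0,0,0],[0,0,0],[0,0,0],[0,0,0],[0,0,0],[0,0,0],[0,0,0],[0,0,0],[0,0,0],[0,0,0]], "grip": [-0.2,-0.2,-0.2,-0.2,-0.2,-0.2,-0.2,-0.2,-0.2,-0.2,-0.2,-0.2]}}

```text
time: 34.9
ee_pos: [0.5812, -0.3747, 0.1053]
tcp_rot: [-179.8, -0.2, 108.6]
wrist_force: [-1.0, 0.4, -0.2]
opening: 0.0508
grasp_force: 0.0
```

```bash
python3 -c "
from shoes import *
look('w14',[.5826,-.3723])"
```

```text
34.9 [ 0.5812 -0.3747  0.1053] [-179.8   -0.2  108.6] q [-33.  24.  19.  84.  -0.  39.] F [-1.   0.4 -0.2] open 0.0508 g 0.0
hole [ 0.5825 -0.3723] dmm [1.  1.3] [[108.9, 42.1, 23.5, -1.2, 3.0], [108.4, 23.3, 23.2, -2.2, 6.2]]
top [([0.581, -0.373], 141), ([0.459, -0.355], 129), ([0.438, -0.269], 153)]
```

Call:
{"op": "carry_out", "data": {"linear": [[0.05,0.08,-0.93],[0,0,-0.93],[0,0,-0.93],[0,0,-0.93],[0,0,-0.93],[0,0,0],[0,0,0],[0,0,0],[0,0,0],[0,0,0]], "rotation": [[0,0,0.03],[0,0,0],[0,0,0],[0,0,0],[0,0,0],[0,0,0],[0,0,0],[0,0,0],[0,0,0],[0,0,0]], "grip": [-0.2,-0.2,-0.2,-0.2,-0.2,-0.2,1,1,1,1]}}

```text
time: 36.0
ee_pos: [0.5842, -0.3712, 0.018]
tcp_rot: [179.9, 0.1, 109.0]
wrist_force: [-0.3, 1.1, 6.3]
opening: 0.0229
grasp_force: 40.4
```

Call:
{"op": "carry_out", "data": {"linear": [[0,0,0.9],[0,0,0.9],[0,0,0.9],[0,0,0.9],[0,0,0.9],[0,0,0.9],[0,0,0.9],[-0.083,0.994,0],[-0.083,0.994,0],[-0.083,0.994,0],[-0.083,0.994,0],[-0.083,0.994,0]], "rotation": [[0,0,0],[0,0,0],[0,0,0],[0,0,0],[0,0,0],[0,0,0],[0,0,0],[0,0,0],[0,0,0],[0,0,0],[0,0,0],[0,0,0]], "grip": [1,1,1,1,1,1,1,1,1,1,1,1]}}

```text
time: 37.2
ee_pos: [0.575, -0.2708, 0.1424]
tcp_rot: [180.0, 0.0, 109.0]
wrist_force: [-0.6, 0.4, -0.9]
opening: 0.023
grasp_force: 39.6
```

Call:
{"op": "carry_out", "data": {"linear": [[-0.083,0.994,0],[-0.083,0.994,0],[-0.083,0.994,0],[-0.083,0.994,0],[-0.083,0.994,0],[-0.083,0.994,0],[-0.083,0.994,0],[-0.083,0.994,0],[-0.083,0.994,0],[-0.083,0.994,0],[-0.083,0.994,0],[-0.083,0.994,0]], "rotation": [[0,0,0],[0,0,0],[0,0,0],[0,0,0.92],[0,0,0.92],[0,0,0.92],[0,0,0.92],[0,0,0.92],[0,0,0.92],[0,0,0.92],[0,0,0.92],[0,0,0.92]], "grip": [1,1,1,1,1,1,1,1,1,1,1,1]}}

```text
time: 38.4
ee_pos: [0.5548, -0.0315, 0.1422]
tcp_rot: [180.0, 0.0, 175.5]
wrist_force: [0.8, -1.3, -2.2]
opening: 0.0229
grasp_force: 39.5
```

Call:
{"op": "carry_out", "data": {"linear": [[-0.083,0.994,0],[-0.083,0.994,0],[-0.083,0.994,0],[-0.083,0.994,0],[-0.083,0.994,0],[-0.083,0.994,0],[-0.083,0.994,0],[-0.083,0.994,0],[0,0,-0.8],[0,0,-0.8],[0,0,-0.8],[0,0,0]], "rotation": [[0,0,0],[0,0,0],[0,0,0],[0,0,0],[0,0,0],[0,0,0],[0,0,0],[0,0,0],[0,0,0],[0,0,0],[0,0,0],[0,0,0]], "grip": [1,1,1,1,1,1,1,1,1,1,1,1]}}

```text
time: 39.6
ee_pos: [0.5403, 0.1264, 0.092]
tcp_rot: [-179.9, -0.2, 175.2]
wrist_force: [-0.4, 0.2, -0.8]
opening: 0.0231
grasp_force: 39.5
```

```bash
python3 -c "
from shoes import *
held('w15',122,(50,60,95,150,160))"
```

```text
39.6 [0.5403 0.1264 0.092 ] [-179.9   -0.2  175.2] q [13.  6. -6. 79. -0. 18.] F [-0.4  0.2 -0.8] open 0.0231 g 39.50986236333847
hand mm [-1.4   0.57] walls [[22.44, -22.61], [22.66, -22.54], [22.63, -21.42], [22.5, 0.0], [22.47, -21.76]] to go mm [ 1.4 -2.5]
```

```bash
python3 -c "
from shoes import *
m,im=load('w15');o=bot.get_obs();print(o['ee_pos'])
for dz in(.0101,.007): print(inhand(m,im,o,dz)*1e3, (F(122)[:2]-o['ee_pos'][:2]-inhand(m,im,o,dz))*1e3)"
```

```text
[0.5409712  0.12640292 0.09339903]
[-1.39826701  0.56546855] [ 1.37216674 -2.45138141]
[0.35649272 0.4217233 ] [-0.38259299 -2.30763616]
```

Call:
{"op": "carry_out", "data": {"linear": [[-0.02,-0.1,-0.8],[0,0,-0.8],[0,0,-0.8],[0,0,-0.8],[0,0,0],[0,0,0]], "rotation": [[0,0,-0.04],[0,0,0],[0,0,0],[0,0,0],[0,0,0],[0,0,0]], "grip": [1,1,1,1,1,1]}}

```text
time: 40.25
ee_pos: [0.5418, 0.1243, 0.0312]
tcp_rot: [180.0, 0.0, 174.9]
wrist_force: [0.4, -0.1, 0.4]
opening: 0.023
grasp_force: 39.6
```

Call:
{"op": "carry_out", "data": {"linear": [[0,0,-0.12],[-0.057,-0.63,0],[-0.057,-0.63,0],[-0.057,-0.63,0],[0,0,0],[0,0,0]], "rotation": [[0,0,0],[0,0,0],[0,0,0],[0,0,0],[0,0,0],[0,0,0]], "grip": [1,1,1,1,1,1]}}

```text
time: 40.85
ee_pos: [0.5382, 0.0851, 0.028]
tcp_rot: [-179.9, 0.0, 174.8]
wrist_force: [-0.6, -2.6, 3.1]
opening: 0.0227
grasp_force: 41.2
```

Call:
{"op": "carry_out", "data": {"linear": [[0,0,0],[0,0,0],[0,0,0],[0,0,1],[0,0,1],[0,0,1],[0,0,1],[0,0,1],[0,0,1],[0,0,0]], "rotation": [[0,0,0],[0,0,0],[0,0,0],[0,0,0],[0,0,0],[0,0,0],[0,0,0],[0,0,0],[0,0,0],[0,0,0]], "grip": [0.25,0.25,0.25,0.25,0.25,0.25,0.25,0.25,0.25,-0.2]}}

```text
time: 41.85
ee_pos: [0.5392, 0.0867, 0.1503]
tcp_rot: [179.9, 0.2, 174.9]
wrist_force: [0.3, -0.0, 1.7]
opening: 0.0454
grasp_force: 0.0
```

```bash
python3 -c "
from shoes import *
tr('w16',(30,60,84))"
```

```text
41.9 [0.5392 0.0867 0.1503] [179.9   0.2 174.9] q [ 9.  3. -1. 85. -0. 14.] F [ 0.3 -0.   1.7] open 0.0454 g 0.0
track hole 30 [22.5  1.1]
track hole 60 [64.2 -1.2]
track hole 84 [83.  -1.9]
```

View pics/w16.png

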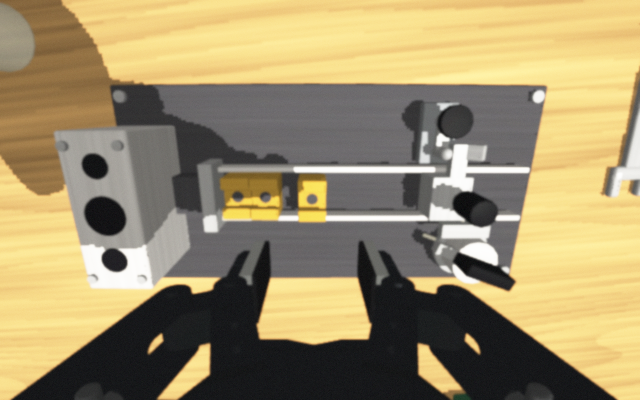

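w16 shows three shoes upright in the track: two touching near pixels (238,197) and (265,197), and the third at (312,198). Follower and collar are unchanged. Next is shoe D.

Call:
{"op": "carry_out", "data": {"linear": [[-0.169,-0.965,0],[-0.169,-0.965,0],[-0.169,-0.965,0],[-0.169,-0.965,0],[-0.169,-0.965,0],[-0.169,-0.965,0],[-0.169,-0.965,0],[-0.169,-0.965,0],[-0.169,-0.965,0],[-0.169,-0.965,0],[-0.169,-0.965,0],[-0.169,-0.965,0]], "rotation": [[0,0,0],[0,0,0],[0,0,0],[0,0,0],[0,0,0],[0,0,-0.948],[0,0,-0.948],[0,0,-0.948],[0,0,-0.948],[0,0,-0.948],[0,0,-0.948],[0,0,-0.948]], "grip": [-0.2,-0.2,-0.2,-0.2,-0.2,-0.2,-0.2,-0.2,-0.2,-0.2,-0.2,-0.2]}}

```text
time: 43.1
ee_pos: [0.4969, -0.1459, 0.1462]
tcp_rot: [-179.9, -0.1, 121.5]
wrist_force: [0.8, 0.0, 0.7]
opening: 0.0512
grasp_force: 0.0
```

Call:
{"op": "carry_out", "data": {"linear": [[-0.169,-0.965,0],[-0.169,-0.965,0],[-0.169,-0.965,0],[-0.169,-0.965,0],[-0.169,-0.965,0],[-0.169,-0.965,0],[-0.169,-0.965,0],[-0.169,-0.965,0],[-0.169,-0.965,-0.6],[-0.169,-0.965,-0.6],[-0.169,-0.965,-0.6],[0,0,0]], "rotation": [[0,0,0],[0,0,0],[0,0,0],[0,0,0],[0,0,0],[0,0,0],[0,0,0],[0,0,0],[0,0,0],[0,0,0],[0,0,0],[0,0,0]], "grip": [-0.2,-0.2,-0.2,-0.2,-0.2,-0.2,-0.2,-0.2,-0.2,-0.2,-0.2,-0.2]}}

```text
time: 44.3
ee_pos: [0.4588, -0.3584, 0.1081]
tcp_rot: [-179.9, -0.2, 121.7]
wrist_force: [0.7, 1.0, -0.4]
opening: 0.0513
grasp_force: 0.0
```

```bash
python3 -c "
from shoes import *
look('w17',[.4608,-.3574])"
```

```text
44.3 [ 0.4588 -0.3584  0.1081] [-179.9   -0.2  121.7] q [-38.   9.   0.  81.  -0.  20.] F [ 0.7  1.  -0.4] open 0.0513 g 0.0
hole [ 0.4609 -0.3575] dmm [1.6 0.1] [[121.8, 41.8, 23.6, -2.2, 3.0], [121.8, 35.0, 23.3, -0.4, 0.5]]
top [([0.459, -0.358], 147), ([0.438, -0.27], 151)]
```

Call:
{"op": "carry_out", "data": {"linear": [[0.07,0.02,-0.955],[0,0,-0.955],[0,0,-0.955],[0,0,-0.955],[0,0,-0.955],[0,0,0],[0,0,0],[0,0,0],[0,0,0],[0,0,0]], "rotation": [[0,0,0],[0,0,0],[0,0,0],[0,0,0],[0,0,0],[0,0,0],[0,0,0],[0,0,0],[0,0,0],[0,0,0]], "grip": [-0.2,-0.2,-0.2,-0.2,-0.2,-0.2,1,1,1,1]}}

```text
time: 45.4
ee_pos: [0.4625, -0.3576, 0.0178]
tcp_rot: [179.9, 0.1, 121.8]
wrist_force: [-0.5, 1.5, 7.5]
opening: 0.0229
grasp_force: 40.6
```

Call:
{"op": "carry_out", "data": {"linear": [[0,0,0.9],[0,0,0.9],[0,0,0.9],[0,0,0.9],[0,0,0.9],[0,0,0.9],[0,0,0.9],[0.161,0.978,0],[0.161,0.978,0],[0.161,0.978,0],[0.161,0.978,0],[0.161,0.978,0]], "rotation": [[0,0,0],[0,0,0],[0,0,0],[0,0,0],[0,0,0],[0,0,0],[0,0,0],[0,0,0],[0,0,0],[0,0,0],[0,0,0],[0,0,0]], "grip": [1,1,1,1,1,1,1,1,1,1,1,1]}}

```text
time: 46.6
ee_pos: [0.4779, -0.2587, 0.1424]
tcp_rot: [180.0, 0.0, 121.8]
wrist_force: [0.9, -0.3, -1.3]
opening: 0.023
grasp_force: 39.7
```

Call:
{"op": "carry_out", "data": {"linear": [[0.161,0.978,0],[0.161,0.978,0],[0.161,0.978,0],[0.161,0.978,0],[0.161,0.978,0],[0.161,0.978,0],[0.161,0.978,0],[0.161,0.978,0],[0.161,0.978,0],[0.161,0.978,0],[0.161,0.978,0],[0.161,0.978,0]], "rotation": [[0,0,0],[0,0,0],[0,0,0],[0,0,0],[0,0,0],[0,0,0.948],[0,0,0.948],[0,0,0.948],[0,0,0.948],[0,0,0.948],[0,0,0.948],[0,0,0.948]], "grip": [1,1,1,1,1,1,1,1,1,1,1,1]}}

```text
time: 47.8
ee_pos: [0.5165, -0.0239, 0.1425]
tcp_rot: [180.0, 0.0, 175.2]
wrist_force: [-0.2, 0.3, -2.9]
opening: 0.0234
grasp_force: 39.6
```

Call:
{"op": "carry_out", "data": {"linear": [[0.161,0.978,0],[0.161,0.978,0],[0.161,0.978,0],[0.161,0.978,0],[0.161,0.978,0],[0.161,0.978,0],[0.161,0.978,0],[0.161,0.978,0],[0,0,-0.8],[0,0,-0.8],[0,0,-0.8],[0,0,0]], "rotation": [[0,0,0],[0,0,0],[0,0,0],[0,0,0],[0,0,0],[0,0,0],[0,0,0],[0,0,0],[0,0,0],[0,0,0],[0,0,0],[0,0,0]], "grip": [1,1,1,1,1,1,1,1,1,1,1,1]}}

```text
time: 49.0
ee_pos: [0.5411, 0.1316, 0.0922]
tcp_rot: [-179.9, -0.2, 174.9]
wrist_force: [-1.4, -0.4, -2.6]
opening: 0.0231
grasp_force: 39.6
```

```bash
python3 -c "
from shoes import *
held('w18',129,(50,60,95,155,165))
m,im=load('w18');o=bot.get_obs()
for dz in(.0101,.0085,.007): print(dz,inhand(m,im,o,dz)*1e3)"
```

```text
49.0 [0.5411 0.1316 0.0922] [-179.9   -0.2  174.9] q [14.  6. -5. 79.  0. 19.] F [-1.4 -0.4 -2.6] open 0.0231 g 39.58906061947346
hand mm [-2.7   0.61] walls [[22.41, 0.0], [22.46, 0.0], [22.54, -21.66], [22.49, 0.0], [22.5, -22.06]] to go mm [ 2.6 -0.8]
0.0101 [-2.70358515  0.61267606]
0.0085 [-1.83064516  0.53225806]
0.007 [-1.01604116  0.46822034]
```

Call:
{"op": "carry_out", "data": {"linear": [[0.05,-0.03,-0.8],[0,0,-0.8],[0,0,-0.8],[0,0,-0.8],[0,0,-0.08],[0,0,0]], "rotation": [[0,0,0],[0,0,0],[0,0,0],[0,0,0],[0,0,0],[0,0,0]], "grip": [1,1,1,1,1,1]}}

```text
time: 49.65
ee_pos: [0.5436, 0.1312, 0.0296]
tcp_rot: [180.0, 0.0, 174.9]
wrist_force: [0.6, 0.6, -2.2]
opening: 0.0235
grasp_force: 39.7
```

Call:
{"op": "carry_out", "data": {"linear": [[-0.06,-0.7,0],[-0.06,-0.7,0],[0,0,0],[0,0,0]], "rotation": [[0,0,0],[0,0,0],[0,0,0],[0,0,0]], "grip": [1,1,1,1]}}

```text
time: 50.05
ee_pos: [0.541, 0.1025, 0.0291]
tcp_rot: [180.0, 0.0, 174.8]
wrist_force: [-0.4, -0.1, -2.3]
opening: 0.0231
grasp_force: 41.1
```

Call:
{"op": "carry_out", "data": {"linear": [[0,0,0],[0,0,0],[0,0,0],[0,0,1],[0,0,1],[0,0,1],[0,0,1],[0,0,1],[0,0,1],[0,0,0],[0,0,0]], "rotation": [[0,0,0],[0,0,0],[0,0,0],[0,0,0],[0,0,0],[0,0,0],[0,0,0],[0,0,0],[0,0,0],[0,0,0],[0,0,0]], "grip": [0.25,0.25,0.25,0.25,0.25,0.25,0.25,0.25,0.25,-0.2,-0.2]}}

```text
time: 51.15
ee_pos: [0.5411, 0.1031, 0.1485]
tcp_rot: [-180.0, 0.0, 174.9]
wrist_force: [-0.7, 0.2, -0.8]
opening: 0.0509
grasp_force: 0.0
```

```bash
python3 -c "
from shoes import *
tr('w19',(12,36,60,100))"
```

```text
51.1 [0.5411 0.1031 0.1485] [-180.     0.   174.9] q [11.  4. -1. 85. -0. 16.] F [-0.7  0.2 -0.8] open 0.0509 g 0.0
track hole 12 [13.8  0.6]
track hole 36 [36.1 -0.6]
track hole 60 [53.4  1.2]
track hole 100 [101.6  -1.7]
```

Call:
{"op": "carry_out", "data": {"linear": [[-0.265,-0.978,0],[-0.265,-0.978,0],[-0.265,-0.978,0],[-0.265,-0.978,0],[-0.265,-0.978,0],[-0.265,-0.978,0],[-0.265,-0.978,0],[-0.265,-0.978,0],[-0.265,-0.978,0],[-0.265,-0.978,0]], "rotation": [[0,0,0],[0,0,0],[0,0,0],[0,0,0],[0,0,0],[0,0,0.966],[0,0,0.966],[0,0,0.966],[0,0,0.966],[0,0,0.966]], "grip": [-0.2,-0.2,-0.2,-0.2,-0.2,-0.2,-0.2,-0.2,-0.2,-0.2]}}

```text
time: 52.2
ee_pos: [0.487, -0.0932, 0.1472]
tcp_rot: [179.9, -0.1, -146.2]
wrist_force: [0.7, 0.1, 0.5]
opening: 0.0514
grasp_force: 0.0
```

Call:
{"op": "carry_out", "data": {"linear": [[-0.265,-0.978,0],[-0.265,-0.978,0],[-0.265,-0.978,0],[-0.265,-0.978,0],[-0.265,-0.978,0],[-0.265,-0.978,0],[-0.265,-0.978,0],[-0.265,-0.978,0],[-0.265,-0.978,0],[0,0,-0.9],[0,0,-0.9],[0,0,0]], "rotation": [[0,0,0.966],[0,0,0.966],[0,0,0.966],[0,0,0],[0,0,0],[0,0,0],[0,0,0],[0,0,0],[0,0,0],[0,0,0],[0,0,0],[0,0,0]], "grip": [-0.2,-0.2,-0.2,-0.2,-0.2,-0.2,-0.2,-0.2,-0.2,-0.2,-0.2,-0.2]}}

```text
time: 53.4
ee_pos: [0.4385, -0.2677, 0.1091]
tcp_rot: [179.7, -0.0, -123.3]
wrist_force: [-0.9, -0.1, 0.2]
opening: 0.0512
grasp_force: 0.0
```

```bash
python3 -c "
from shoes import *
look('w20',[.4402,-.2691])"
```

```text
53.4 [ 0.4385 -0.2677  0.1091] [ 179.7   -0.  -123.3] q [-31.  -0. -10.  81.  -0. -88.] F [-0.9 -0.1  0.2] open 0.0512 g 0.0
hole [ 0.4428 -0.265 ] dmm [3.7 2.9] [[57.7, 23.2, 41.8, -4.7, -7.8], [147.4, 23.1, 20.9, -6.5, -10.6]]
top [([0.442, -0.263], 98)]
```

```bash
python3 -c "
from shoes import *
m,im=load('w20')
for g in([.4402,-.2691],[.4394,-.2702],[.4428,-.265]):
  print(g,holesz(m,im,np.array(g),.025),[r.tolist() for r in orient(m,im,g)[1]])
p=rect(m,im,[.4402,-.2691],.025,1,20);u=np.array([.545,.838]);v=p.max(2)
print([int(v[int(round(20-t*u[1])),int(round(20+t*u[0]))]) for t in range(-18,19)])
w=np.array([-.838,.545]);print([int(v[int(round(20-t*w[1])),int(round(20+t*w[0]))]) for t in range(-14,15)])
h=cv2.cvtColor(p,cv2.COLOR_BGR2HSV);k=(h[...,1]<130).astype(int)
print('\n'.join(''.join('#' if b else ('.' if x>90 else 'o') for b,x in zip(r,q)) for r,q in zip(k,v)))"
```

```text
[0.4402, -0.2691] [ 0.44109059 -0.26777152] [[57.5, 23.1, 41.5, -2.0, -3.6], [147.4, 23.1, 20.9, -3.9, -6.5]]
[0.4394, -0.2702] [ 0.4406135  -0.26867506] [[57.4, 23.2, 41.6, -1.2, -2.5], [147.4, 23.2, 20.9, -3.1, -5.4]]
[0.4428, -0.265] [ 0.44261729 -0.26511938] [[57.7, 23.1, 41.8, -4.7, -7.8], [147.5, 23.1, 20.9, -6.5, -10.6]]
[73, 103, 151, 182, 208, 215, 217, 217, 219, 219, 222, 215, 186, 146, 82, 82, 75, 78, 79, 80, 80, 75, 75, 82, 88, 89, 84, 76, 76, 121, 199, 219, 223, 220, 219, 220, 220]
[220, 204, 171, 204, 212, 212, 210, 212, 198, 155, 82, 82, 76, 78, 79, 78, 81, 91, 91, 178, 209, 219, 221, 224, 224, 212, 188, 195, 196]
.........................................
.........................................
.........................................
.........................................
.........................................
.........................................
.........................................
................ooo......................
................ooooo....................
.................ooooo...................
..................oooooo.................
.
[... 558 characters left out ...]
.....#####..................
....................#....................
.........................................
.........................................
.........................................
..o......................................
.oooo....................................
.ooooo...................................
oooooooo.................................
ooooooooo................................
ooooooooooo..............................
.oooooooooooo............................
.ooooooooooooo...........................
o..ooooooooooooo.........................
o...ooooooooooooo........................
o....oooooooooooooo......................
o......ooooooooooooo.....................
```

The low-saturation hole lies exactly at (0.4402,-0.2691), so shoe E hasn't moved; the other reading was the shadow of a tooth.

Call:
{"op": "carry_out", "data": {"linear": [[0.07,-0.07,-0.965],[0,0,-0.965],[0,0,-0.965],[0,0,-0.965],[0,0,-0.965],[0,0,0],[0,0,0],[0,0,0],[0,0,0],[0,0,0]], "rotation": [[0,0,0],[0,0,0],[0,0,0],[0,0,0],[0,0,0],[0,0,0],[0,0,0],[0,0,0],[0,0,0],[0,0,0]], "grip": [-0.2,-0.2,-0.2,-0.2,-0.2,-0.2,1,1,1,1]}}

```text
time: 54.5
ee_pos: [0.4424, -0.2703, 0.0178]
tcp_rot: [-179.9, 0.0, -123.3]
wrist_force: [-0.9, 1.6, 6.5]
opening: 0.023
grasp_force: 40.6
```

Call:
{"op": "carry_out", "data": {"linear": [[0,0,0.9],[0,0,0.9],[0,0,0.9],[0,0,0.9],[0,0,0.9],[0,0,0.9],[0,0,0.9],[0.245,0.992,0],[0.245,0.992,0],[0.245,0.992,0],[0.245,0.992,0]], "rotation": [[0,0,0],[0,0,0],[0,0,0],[0,0,0],[0,0,0],[0,0,0],[0,0,0],[0,0,0],[0,0,0],[0,0,0],[0,0,0]], "grip": [1,1,1,1,1,1,1,1,1,1,1]}}

```text
time: 55.6
ee_pos: [0.4614, -0.1898, 0.1427]
tcp_rot: [-180.0, 0.0, -123.3]
wrist_force: [0.7, -0.3, -1.5]
opening: 0.0229
grasp_force: 39.7
```

Call:
{"op": "carry_out", "data": {"linear": [[0.245,0.992,0],[0.245,0.992,0],[0.245,0.992,0],[0.245,0.992,0],[0.245,0.992,0],[0.245,0.992,0],[0.245,0.992,0],[0.245,0.992,0],[0.245,0.992,0],[0.245,0.992,0]], "rotation": [[0,0,0],[0,0,0],[0,0,-0.966],[0,0,-0.966],[0,0,-0.966],[0,0,-0.966],[0,0,-0.966],[0,0,-0.966],[0,0,-0.966],[0,0,-0.966]], "grip": [1,1,1,1,1,1,1,1,1,1]}}

```text
time: 56.6
ee_pos: [0.5104, 0.0088, 0.1426]
tcp_rot: [180.0, 0.0, 174.6]
wrist_force: [0.4, 0.1, -1.4]
opening: 0.0235
grasp_force: 39.6
```

Call:
{"op": "carry_out", "data": {"linear": [[0.245,0.992,0],[0.245,0.992,0],[0.245,0.992,0],[0.245,0.992,0],[0.245,0.992,0],[0.245,0.992,0],[0.245,0.992,0],[0,0,-0.8],[0,0,-0.8],[0,0,-0.8],[0,0,0],[0,0,0]], "rotation": [[0,0,0],[0,0,0],[0,0,0],[0,0,0],[0,0,0],[0,0,0],[0,0,0],[0,0,0],[0,0,0],[0,0,0],[0,0,0],[0,0,0]], "grip": [1,1,1,1,1,1,1,1,1,1,1,1]}}

```text
time: 57.8
ee_pos: [0.5445, 0.1468, 0.0947]
tcp_rot: [-180.0, 0.0, 174.9]
wrist_force: [0.1, 0.5, -1.2]
opening: 0.023
grasp_force: 39.6
```

```bash
python3 -c "
from shoes import *
held('w21',145,(70,85,165))
m,im=load('w21');o=bot.get_obs()
for dz in(.0101,.0085,.007): print(dz,inhand(m,im,o,dz)*1e3)"
```

```text
57.8 [0.5445 0.1468 0.0947] [-180.     0.   174.9] q [15.  6. -4. 79. -0. 20.] F [ 0.1  0.5 -1.2] open 0.023 g 39.64063949882984
hand mm [-2.72  0.6 ] walls [[22.51, 0.0], [22.41, -26.34], [22.5, -22.98]] to go mm [ 0.9 -0. ]
0.0101 [-2.72260274  0.60491905]
0.0085 [-1.82228916  0.52560241]
0.007 [-1.01680425  0.46079009]
```

Call:
{"op": "carry_out", "data": {"linear": [[-0.03,0,-0.8],[0,0,-0.8],[0,0,-0.8],[0,0,-0.8],[0,0,-0.1],[0,0,0],[0,0,0]], "rotation": [[0,0,0],[0,0,0],[0,0,0],[0,0,0],[0,0,0],[0,0,0],[0,0,0]], "grip": [1,1,1,1,1,1,1]}}

```text
time: 58.55
ee_pos: [0.5444, 0.1469, 0.0294]
tcp_rot: [180.0, 0.1, 174.9]
wrist_force: [0.2, 0.1, -0.7]
opening: 0.023
grasp_force: 39.6
```

Call:
{"op": "carry_out", "data": {"linear": [[0,0,0],[0,0,0],[0,0,0],[0,0,1],[0,0,1],[0,0,1],[0,0,1],[0,0,1],[0,0,1],[0,0,0],[0,0,0]], "rotation": [[0,0,0],[0,0,0],[0,0,0],[0,0,0],[0,0,0],[0,0,0],[0,0,0],[0,0,0],[0,0,0],[0,0,0],[0,0,0]], "grip": [0.25,0.25,0.25,0.25,0.25,0.25,0.25,0.25,0.25,0,0]}}

```text
time: 59.65
ee_pos: [0.544, 0.1468, 0.148]
tcp_rot: [180.0, 0.0, 174.9]
wrist_force: [-0.4, 0.1, -0.6]
opening: 0.0427
grasp_force: 0.0
```

```bash
cat >> shoes.py <<'E'
def profile(m,im,z=.035,y=0,x0=-6,x1=250):  # brass along the track axis at height z: list of runs in feeder x
    xs=np.arange(x0,x1,1.);out=[]
    uv=proj(m,np.array([F(x,y,z*1e3) for x in xs])).astype(np.float32).reshape(-1,1,2)
    p=cv2.remap(im,uv,None,cv2.INTER_LINEAR);h=cv2.cvtColor(p,cv2.COLOR_BGR2HSV).reshape(-1,3)
    k=(h[:,0]>15)&(h[:,0]<35)&(h[:,1]>140)&(h[:,2]>40);e=np.flatnonzero(np.diff(np.r_[0,k.astype(int),0]))
    return [(xs[a],xs[min(b,len(xs)-1)]) for a,b in zip(e[::2],e[1::2]) if b-a>2]
E
python3 -c "
from shoes import *
st();m,im=snap('w22')
for y,z in((0,.035),(13,.044),(9,.044),(-9,.035)): print(y,profile(m,im,z,y))
s=bot.camera_model('scene');si=bot.camera('scene');cv2.imwrite('pics/scene22.png',si)
k=cv2.inRange(cv2.cvtColor(si,cv2.COLOR_BGR2HSV),(18,130,40),(32,255,255));x,y,X,Y=180,200,430,340;q=np.zeros_like(k);q[y:Y,x:X]=k[y:Y,x:X]
n,l,ss,cc=cv2.connectedComponentsWithStats(q);print([(np.round(cc[i]).tolist(),int(ss[i,4]),np.round(onz(s,[cc[i]],.03)[0],3).tolist()) for i in range(1,n) if ss[i,4]>40])"
```

```text
59.6 [0.544  0.1468 0.148 ] [180.    0.  174.9] q [15.  6.  1. 85. -0. 20.] F [-0.4  0.1 -0.6] open 0.0427 g 0.0
0 [(np.float64(3.0), np.float64(9.0)), (np.float64(19.0), np.float64(37.0)), (np.float64(40.0), np.float64(46.0)), (np.float64(56.0), np.float64(73.0)), (np.float64(83.0), np.float64(97.0)), (np.float64(107.0), np.float64(116.0)), (np.float64(133.0), np.float64(141.0)), (np.float64(151.0), np.float64(158.0))]
13 [(np.float64(3.0), np.float64(117.0)), (np.float64(134.0), np.float64(158.0))]
9 [(np.float64(8.0), np.float64(117.0)), (np.float64(134.0), np.float64(157.0))]
-9 [(np.float64(1.0), np.float64(36.0)), (np.float64(39.0), np.float64(116.0)), (np.float64(134.0), np.float64(158.0))]
[([353.0, 211.0], 448, [0.536, 0.081, 0.03])]
```

```bash
cat >> shoes.py <<'E'
def txt(m,im,z,xs,ys):
    for y in ys:
        uv=proj(m,np.array([F(x,y,z*1e3) for x in xs])).astype(np.float32).reshape(-1,1,2)
        h=cv2.cvtColor(cv2.remap(im,uv,None,cv2.INTER_LINEAR),cv2.COLOR_BGR2HSV).reshape(-1,3)
        print('%4d '%y+''.join(('#' if v[2]>150 else '+' if v[2]>90 else '-') if v[1]>140 else (' ' if v[2]>150 else '.' if v[2]>60 else ',') for v in h))
E
python3 -c "
from shoes import *
m,im=load('w22');txt(m,im,.035,np.arange(-6,166,1.5),range(22,-23,-2))
m,im=load('w19');print();txt(m,im,.035,np.arange(-6,166,1.5),range(22,-23,-2))"
```

```text
22 .........................................................................................                          
  20 ..........++++++++++++++++++.,,..+++++++++++++++++++++++++++++++++++++++++++++++++.,,,,,,,,,,.++++++++++++++.......
  18 ......++++++++++++++++++++++-..+++++++++++++++++++++++++++++++++++++++++++++++++++,,,,,,,,,,,.+++++++++++++++......
  16 ...++++++++++++++++++++++++++++++++++++++++++++++++++++++++++++++++++++++++++++++-.,,,,.,,,,.++##############......
  14 ...++++++++++++++++++++++++++++++++++++++++++++++++++++++++++++++++++++++++++++++-.,,,...,,,.+############### .....
  12 ...++++++++++++++++++++++++++++++++++++++++++++++++++++++++++++++++++++++###+++++-,,,,,.,,,,.+############### .....
  10 ...++++++++++++++++++++++++++++++++++++++++++++++++++++++++++++++++++++++####++++-.,....,,,,.+################.....
   8 ...++++++++++++++++++++++++++++++++++++++++++++++++++++++++++++++++++++++####+++++......,,,,.+################.....
   6 ......+++++++++++++++++++++++.++++++++++++++++++++++++++++++++++++++++++++#+++++++......,,,,.+############### .....
   4 ......++
[... 3729 characters left out ...]
.........
 -12 ....+++++++++++++++++###.....#################+#################################...................................
 -14 ....+++++++++++++######......#################+################################# ..................................
 -16 ....++#+++++++#######  ..... ################# #################################             .     ...  ... ..     
 -18   ..+###############          ###############   ################################                                   
 -20                                                 ###############################                                    
 -22     ..                                           ####### ## #   ################
```

All five shoes are in the track, upright: the holes sit at feeder x ≈ 14, 50, 78, 102 and 145, between the walls. No brass is left on the bench, so I go to the catch.

Call:
{"op": "carry_out", "data": {"linear": [[-0.76,0.68,0],[-0.76,0.68,0],[-0.76,0.68,0],[-0.76,0.68,0],[0,0,-0.85],[0,0,-0.85],[0,0,-0.85],[0,0,-0.7],[0,0,0],[0,0,0]], "rotation": [[0,0,0],[0,0,0],[0,0,0],[0,0,0],[0,0,0],[0,0,0],[0,0,0],[0,0,0],[0,0,0],[0,0,0]], "grip": [1,1,1,1,1,1,1,1,1,1]}}

```text
time: 60.75
ee_pos: [0.4829, 0.2011, 0.0829]
tcp_rot: [-180.0, -0.0, 174.9]
wrist_force: [0.1, -0.8, 0.0]
opening: 0.0003
grasp_force: 0.0
```

```bash
python3 -c "
from shoes import *
st();o=bot.get_obs();print((F(193,64)-o['ee_pos'])*1e3)
m,im=snap('w23');v=im.max(2)
print('pad proj',proj(m,F(193,64,52)))
for y in range(84,43,-3):
    uv=proj(m,np.array([F(x,y,52) for x in range(165,225,2)])).astype(np.float32).reshape(-1,1,2)
    print(y,''.join('#' if a<50 else '.' for a in cv2.remap(v,uv,None,1).ravel()))
m,im=load('w16');print();txt(m,im,.035,np.arange(-6,120,1.5),range(22,-23,-4))"
```

```text
60.8 [0.4829 0.2011 0.0829] [-180.    -0.   174.9] q [ 23.   1. -11.  78.  -0.  28.] F [ 0.1 -0.8  0. ] open 0.0003 g 0.0
[  0.61577243  -0.13083623 -82.91230643]
pad proj [[312.67232393 238.39535222]]
84 ########......................
81 ########......................
78 ########.....###..............
75 .....###..#########...........
72 .......#.###########..........
69 ........############..........
66 ........#############.........
63 ........###...##...##.........
60 .......#.##...##...##.........
57 .......###....##...###........
54 ......####....##...####.......
51 ......####....##....####......
48 ......####....##....####......
45 .....#####....##....####......

  22 ..................................................                                  
  18 ..........++++++++++++++++++++++++++++++++.,,,,,,,,,.++++++++++++++.................
  14 .......+##############+++#############++++.,,,,,,,,.++##############................
  10 .......+##############+++##############+++.....,,,,.+############### ...............
   6 .........+++++++++++++++++#++#++++++++#+++.....,,,,.################ ...............
   2 .........+##++.,,,,.+++#++##++......+####+......,,,.###### .  ######................
  -2 .........+####..... ##########..... ######...,,,,,,.#### ......#####................
  -6 .........#################################...,,,,,,.######    ######................
 -10 ........++##############+#################......,,..+###############................
 -14 ......  ################################# ......... ################ ...............
 -18     ..  ################################            ###############                 
 -22      .                                              ###############
```

The pad is centred under the fingertips (x ≈ 193, y ≈ 65), so I press it.

Call:
{"op": "carry_out", "data": {"linear": [[0.03,0,-0.9],[0,0,-0.35],[0,0,-0.35],[0,0,-0.35],[0,0,0],[0,0,0]], "rotation": [[0,0,0],[0,0,0],[0,0,0],[0,0,0],[0,0,0],[0,0,0]], "grip": [1,1,1,1,1,1]}}

```text
time: 61.4
ee_pos: [0.4841, 0.2016, 0.0459]
tcp_rot: [179.9, 0.1, 174.9]
wrist_force: [-4.6, -0.6, 10.5]
opening: 0.0
grasp_force: 5.9
```

Call:
{"op": "carry_out", "data": {"linear": [[0,0,0],[0,0,0],[0,0,0],[0,0,0],[0,0,0],[0,0,0],[0,0,0],[0,0,0],[0,0,0],[0,0,0],[0,0,0],[0,0,0]], "rotation": [[0,0,0],[0,0,0],[0,0,0],[0,0,0],[0,0,0],[0,0,0],[0,0,0],[0,0,0],[0,0,0],[0,0,0],[0,0,0],[0,0,0]], "grip": [1,1,1,1,1,1,1,1,1,1,1,1]}}

```text
time: 62.6
ee_pos: [0.4841, 0.2016, 0.0459]
tcp_rot: [179.9, 0.1, 174.9]
wrist_force: [-4.0, -0.4, 11.9]
opening: 0.0002
grasp_force: 6.0
```

Call:
{"op": "carry_out", "data": {"linear": [[0,0,1],[0,0,1],[0,0,1],[0,0,1],[0,0,1],[0.5,-1,0.5],[0.5,-1,0],[0.5,-1,0],[0.5,-1,0],[0,0,0],[0,0,0]], "rotation": [[0,0,0],[0,0,0],[0,0,0],[0,0,0],[0,0,0],[0,0,0],[0,0,0],[0,0,0],[0,0,0],[0,0,0],[0,0,0]], "grip": [1,1,1,1,1,1,1,1,1,1,1]}}

```text
time: 63.7
ee_pos: [0.5237, 0.121, 0.1542]
tcp_rot: [180.0, -0.0, 174.8]
wrist_force: [0.0, 0.6, 0.1]
opening: 0.0002
grasp_force: 0.0
```

```bash
python3 -c "
from shoes import *
st();m,im=snap('w24')
txt(m,im,.035,np.arange(-6,166,1.5),range(22,-23,-2))
print(proj(m,F(193,64,52)),proj(m,F(152,0,82)))"
```

```text
63.7 [0.5237 0.121  0.1542] [180.   -0.  174.8] q [13.  2. -2. 86.  0. 18.] F [0.  0.6 0.1] open 0.0002 g 0.0
  22 ..........................................................                               .....                     
  20 ........++++++++++++++++++++++++++++++++++++++++++++++++++++++++++++++++++++++++++++..........         ............
  18 .....+++++++++++++++++++++++++++++++++++++++++++++++++++++++++++++++++++++++++++++++..........         ............
  16 ...+++++++++++++++++++++++++++++++++++++++++++++++++++++++++++++++++++++++++++++++++.                       .......
  14 ...++++++++++++++++++++++++++++++++######++########+++##############################                         ......
  12 ...++++++++++++++++++++++++++++++###################################################                         ......
  10 ...++++++++++++++++++++++++++++#####################################################    .....                ......
   8 ...+++++++++++++++++++++++++++#######################################################..............          ......
   6 .....++++++++++++
[... 1152 characters left out ...]
####          ..,,,,,,,,,,,,,,,,...
 -14    #################################################################################           .,,,,,,,,,,,,,,,,...
 -16    #################################################################################            ,,,,,,,,,,,,,,,,.. 
 -18    #################################################################################            .,,,,,,,,,,,,,,,,. 
 -20     ###    ######  #################################################################            .,,,,,,,,,,,,,,,,. 
 -22           ......................... ################################       ## ######            .,,,,,,,,,,,,,,,,..
[[409.47710259 145.83201963]] [[359.74906037 236.33719707]]
```

The text map shows five holes 24 mm apart at feeder x ≈ 12 to 110, with the follower right behind them: one closed row against the stop. Next I relock the collar.

Call:
{"op": "carry_out", "data": {"linear": [[0.72,0.88,0],[0.72,0.88,0],[0.72,0.88,0],[0.72,0.88,0],[0.72,0.88,0],[0.72,0.88,0],[0,0,0],[0,0,0],[0,0,0],[0,0,0],[0,0,0]], "rotation": [[0,0,0.967],[0,0,0.967],[0,0,0.967],[0,0,0.967],[0,0,0.967],[0,0,0.967],[0,0,0.967],[0,0,0.967],[0,0,0.967],[0,0,0],[0,0,0]], "grip": [0,0,0,0,0,0,0,0,0,0,0], "grip_force": 30}}

```text
time: 64.85
ee_pos: [0.6097, 0.2274, 0.1542]
tcp_rot: [180.0, 0.0, -115.7]
wrist_force: [-0.3, -0.3, 0.3]
opening: 0.043
grasp_force: 0.0
```

```bash
python3 -c "
from shoes import *
st();o=bot.get_obs();print((F(230,-60)-o['ee_pos'])*1e3);m,im=snap('w25')
p=rect(m,im,F(230,-60)[:2],.07,2,40);k=(p.max(2)<45).astype(np.uint8)
n,l,s,c=cv2.connectedComponentsWithStats(k)
for i in range(1,n):
  if s[i,4]>300: r=cv2.minAreaRect(np.argwhere(l==i)[:,::-1].astype(np.float32));print(np.round((c[i]-80)/2,1),s[i,4],r)"
```

```text
64.8 [0.6097 0.2274 0.1542] [ 180.     0.  -115.7] q [ 20.  18.  16.  88.   0. -44.] F [-0.3 -0.3  0.3] open 0.043 g 0.0
[   0.60129422   -0.69258634 -154.15555055]
[-1.1  1.8] 1789 ((77.20000457763672, 84.10000610351562), (21.913463592529297, 93.02043151855469), 26.56505012512207)
```

Call:
{"op": "carry_out", "data": {"linear": [[0.03,-0.03,-0.965],[0,0,-0.965],[0,0,-0.965],[0,0,-0.965],[0,0,-0.965],[0,0,0],[0,0,0],[0,0,0],[0,0,0],[0,0,0],[0,0,0]], "rotation": [[0,0,0],[0,0,0],[0,0,0],[0,0,0],[0,0,0],[0,0,0],[0,0,0],[0,0,0],[0,0,0],[0,0,0],[0,0,0]], "grip": [0,0,0,0,0,0,1,1,1,1,1]}}

```text
time: 66.0
ee_pos: [0.6105, 0.2268, 0.0593]
tcp_rot: [180.0, 0.1, -115.5]
wrist_force: [-4.6, 2.1, 3.1]
opening: 0.0108
grasp_force: 32.4
```

Call:
{"op": "carry_out", "data": {"linear": [[0,0,0],[0,0,0],[0,0,0],[0,0,0],[0,0,0],[0,0,0],[0,0,0],[0,0,0],[0,0,0],[0,0,0],[0,0,0],[0,0,0]], "rotation": [[0,0,-0.89],[0,0,-0.89],[0,0,-0.89],[0,0,-0.89],[0,0,-0.89],[0,0,-0.89],[0,0,-0.89],[0,0,-0.89],[0,0,-0.89],[0,0,-0.89],[0,0,0],[0,0,0]], "grip": [1,1,1,1,1,1,1,1,1,1,1,1]}}

```text
time: 67.2
ee_pos: [0.6105, 0.2267, 0.0592]
tcp_rot: [179.9, 0.0, 173.5]
wrist_force: [-5.9, 1.0, 6.1]
opening: 0.0114
grasp_force: 35.0
```

```bash
python3 -c "
from shoes import *
st();print(bot.get_obs()['torque'])"
```

```text
67.2 [0.6105 0.2267 0.0592] [179.9   0.  173.5] q [20. 19.  6. 77.  0. 27.] F [-5.9  1.   6.1] open 0.0114 g 35.02780795097351
[0.04986197 1.19974471 0.70780903]
```

Call:
{"op": "carry_out", "data": {"linear": [[0,0,0],[0,0,0],[0,0,0],[0,0,1],[0,0,1],[0,0,1],[0,0,1],[0,0,1],[0,-0.5,0],[0,-0.5,0],[0,0,0],[0,0,0]], "rotation": [[0,0,0],[0,0,0],[0,0,0],[0,0,0],[0,0,0],[0,0,0],[0,0,0],[0,0,0],[0,0,0],[0,0,0],[0,0,0],[0,0,0]], "grip": [0,0,0,0,0,0,0,0,0,0,0,0]}}

```text
time: 68.4
ee_pos: [0.6103, 0.2055, 0.1564]
tcp_rot: [-180.0, -0.1, 173.3]
wrist_force: [0.8, -0.6, 0.5]
opening: 0.0427
grasp_force: 0.0
```

```bash
python3 -c "
from shoes import *
st();m,im=snap('w26')
p=rect(m,im,F(230,-60)[:2],.07,2,40);k=(p.max(2)<45).astype(np.uint8)
n,l,s,c=cv2.connectedComponentsWithStats(k)
for i in range(1,n):
  if s[i,4]>300: r=cv2.minAreaRect(np.argwhere(l==i)[:,::-1].astype(np.float32));print(np.round((c[i]-80)/2,1),s[i,4],r)
txt(m,im,.07,np.arange(205,256,1.5),range(-20,-100,-3));print();txt(m,im,.035,np.arange(-6,166,1.5),range(20,-22,-4))"
```

```text
68.4 [0.6103 0.2055 0.1564] [-1.800e+02 -1.000e-01  1.733e+02] q [19. 17. 15. 88.  0. 25.] F [ 0.8 -0.6  0.5] open 0.0427 g 0.0
[-3.2  0.2] 1935 ((73.70458984375, 80.58453369140625), (90.98676300048828, 23.223587036132812), 4.0141754150390625)
[-34.7  15.8] 483 ((7.666525363922119, 110.87940216064453), (44.21058654785156, 19.834705352783203), 58.17255783081055)
 -20 .........,,,.      ...............
 -23 .....,,,,,,,.      ...............
 -26 ,,,,,,,,,,...      ...............
 -29 ,,,,,,,......          ...........
 -32 ,,,,...........          .........
 -35 .,,..........,,,,,,...     .......
 -38 .............,,,,,,,.       ......
 -41 ,............,,,,,,,,        .....
 -44 ,....   .....,,,,,,,,        .....
 -47 ,...   ......,,,,,,,,        .....
 -50 ,...   ......,,,,,,,,        .....
 -53 ,...   ......,,,,,,,,        .....
 -56 ,,..   ......,,,,,,,,       ......
 -59 .....  ......,,,,,,,,       ......
 -62 .....  ......,,,,,,,,      .......
 -65 .............,,,,,,,,     ........
 -68 .............,,,,,,,,  ...........
 -71 .............,,,,,,,,.............
 -74            
[... 956 characters left out ...]
....++++.,,,,,.+++++++++.,,,,,.+++++++++.,,,,,.+++++++++.,,,,,.++++++++#.......##+,,,,,,,,,,,,,,,,,,,,,. .........
  -4 .....++++++-.-+++++++++++++..-++++++++++++.,,,,++++++++++-,,,,,-++++++++++.,,,.++++,,,,,,,,,,,,,,,,,,,,,. .........
  -8 ..+++++++++++++++++++++++++++++++++++++++++++++++++++++++++++++++++++++++++++++++++.,,,,,,,,,,,,,,,,,,.    ........
 -12 ++++++++++++++++++++++++++++++++++++++++++++++++++++++++++++++++++++++++++++++++++....,,,,,,,,,,...       .........
 -16 ++++++++++++++++++++++++++++++++++++++++++++++++++++++++++++++++++++++++++++++++++.............            ....,,,,
 -20 ................................................................................................
```

```bash
python3 -c "
from shoes import *
for f in('w3','w2','w26'):
  m,im=load(f);p=cv2.GaussianBlur(rect(m,im,F(230,-60)[:2],.07,4,40),(0,0),2);v=p.max(2)
  # left edge of the wing: first dark column on feeder-aligned lines
  e=[]
  for y in np.arange(-42,-70,-2.):
    xs=np.arange(218,245,.25);uv=proj(m,np.array([F(x,y,70) for x in xs])).astype(np.float32).reshape(-1,1,2)
    q=cv2.remap(im.max(2),uv,None,1).ravel().astype(int)<45
    if q.any(): e.append((y,xs[np.argmax(q)],xs[len(q)-1-np.argmax(q[::-1])]))
  e=np.array(e)
  if len(e)>4: print(f,[round(float(np.degrees(np.arctan(-np.polyfit(e[:,0],e[:,j],1)[0]))),2) for j in(1,2)])
"
```

```text
w3 [0.71, 1.72]
w2 [-0.0, 4.96]
w26 [0.14, 0.06]
```

```bash
python3 -c "
from workcell import bot
print(bot.job_done())"
```

```text
the job is handed in; nothing more can be done
None
```

The job is handed in (no verdict came back): all five shoes stand in one closed row against the front stop, the follower is closed behind them, the collar is back at its locked mark, and I disturbed nothing else on the bench.

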